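# Pack glass sample bottles and set the transport lock

## Robot

A 6-joint arm with a two-finger parallel gripper is mounted at the origin on a cart in front of the work surface, level with it; the furniture and walls round the work are solid. World frame = base frame: x ahead of the robot, y to its left, z up, the work surface at z = 0. Lengths are in m, angles in rad, forces in N, time in s.
With the tool pointing down it reaches from about 0.425 to 0.95 m from the base axis. Payload 3.5 kg.
Tool frame: the origin (TCP) lies at the very end of the fingers, on their centre line; the grasp point (between the pads) lies 19 mm behind it; z points along the fingers, y is the line along which they close (so a half turn about z gives the same grasp; the last joint's range is limited). The gripper opens to 85 mm and grips with 20 to 120 N. Pads are 22 mm wide; open, the fingers measure 114 mm over their backs; the gripper's body (76 mm by 85 mm) begins 54 mm behind the grasp point. The pads swing forward as they close: fully open they stand 13 mm farther back than shut.
Start: joints at [1.15, 0.286, 1.577, -0, 1.279, -0.15], TCP at [0.181, 0.65, 0.231] pointing down, gripper open.
Joint ranges: [-2.77, 2.77], [-0.9, 2.22], [0.21, 2.48], [-1.53, 4.67], [0.24, 2.81], [-2.84, 2.84]. Speed limits (rad/s): [2.79, 2.79, 3.14, 3.14, 3.14, 3.14].

## Interface

Orientations are given as [roll, pitch, yaw] about the fixed x, y, z axes, in that order (R = Rz(yaw) Ry(pitch) Rx(roll)).
In Python, from station import get_obs, snapshot, get_calibration, sign_off gives the robot as it stands.
- The arm moves only by the tool arm_command, never from a script. Its argument "deltas" is a list of rows, each an object with "xyz": the shift along the tool's x, y, z in units of 25 mm (1.0 is 25 mm), a list of three; "twist": the turn about the tool's z in units of 6 degrees (1.0 is 6 degrees). In form: [{"xyz": [dx, dy, dz], "twist": twist}, ...]. A call has exactly 10 rows; each row shifts and turns the commanded pose from where the row before left it, along the tool's axes as they then stand; what a row does not reach is not made up. A row lasts 1/10 s, in which the tool goes at most 50 mm and 8.59 degrees, less where a joint would pass 70% of its speed; a pose out of reach is approached as far as the arm can. A call is refused whole if a number of a shift passes 1 or a number of a turn 1, either way. A call with a gripper value outside its range is refused whole. "fingers" is the finger opening in mm, from 0 to 85.4, set as the call begins (left out, the last holds). The fingers move at their own pace and stop on an object; "grip_force" is the grip in N (left out, the last holds). Time passes only in rows, so rows that do not move let the fingers close, or fill a call up. It gives the time, the measured TCP pose, the force, the opening and the grip force at its end, in the units of the state.
- get_obs(): the state, without advancing time (a new reading comes with each control period).
- snapshot(name): name is "scene" or "top" or "wrist"; returns (picture, depth): 480x640x3 uint8, red, green, blue; 480x640 float32, m along the optical axis (not along the pixel's ray), 0 where there is no reading.
- get_calibration(name): a dict with "mtx" (3x3 intrinsics, pixels), "xyz" and "rotation" of the camera in the world. Camera axes: x right, y down, z forward; pixel columns grow to the right and rows downward; lengths in m; the calibration is good to about 2 mm. The wrist camera is an equidistant fisheye: a pixel r from the principal point sees the ray r / f radians off the axis. A picture is of the moment at which its call begins: read the wrist's pose just before it. get_calibration takes no time and is no camera call; for the wrist camera it gives the pose at the moment of the call.
- sign_off(): hands the job in; it is judged then, once.
The state is a dict: "t": time; "qpos": joint angles; "joint_velocities": joint speeds; "joint_torque": joint torques, N m; "tool_pos": TCP position; "orientation": TCP orientation; "contact_force": force on the tool from outside, world axes, zero at the start; "wrist_torque": the same for the moment, N m; "grip_width": opening from 0.0 (shut) to 1.0 (fully open); "finger_force": force on a finger pad.
Only numpy, scipy, OpenCV 4.12 (cv2) and the standard library are available. Lean on these libraries where they do the work, as an engineer would, in place of code of your own. Each camera call takes 0.05 s, during which the arm holds its last target. There are 200 camera calls.

## Task

Get the sample bottles ready for the trip to the test lab: slide the carrier's transport lock fully back, stand every bottle in a well of the carrier and set a stopper fully down in each, then slide the lock all the way forward to its stop over the stoppers. The bottles are glass: grip them with no more than 40 N, and press the stoppers in gently (under 20 N). Leave unused stoppers in their rack and everything else on the bench alone.

Things in the scene. Friction and masses are not known exactly. Their poses are not given: they have to be found in the camera images.
- bottle_1_mid (a point): amber glass sample bottle, 100 mm tall, about 0.2 kg: round body 60 mm in diameter up to 54 mm high, shoulder up to 70 mm, then a straight neck 36 mm in diameter from 70 to 100 mm (best gripped there, from above); this point is on its axis half-way up (50 mm above its underside); z is up along the axis. Absent in some runs
- bottle_1_mouth (a point): centre of the mouth of the same bottle 1, level with the rim, 50 mm above its middle; the bore is 26 mm in diameter and 28 mm deep; z is up along the axis
- bottle_2_mid (a point): amber glass sample bottle, 100 mm tall, about 0.2 kg: round body 60 mm in diameter up to 54 mm high, shoulder up to 70 mm, then a straight neck 36 mm in diameter from 70 to 100 mm (best gripped there, from above); this point is on its axis half-way up (50 mm above its underside); z is up along the axis. Absent in some runs
- bottle_2_mouth (a point): centre of the mouth of the same bottle 2, level with the rim, 50 mm above its middle; the bore is 26 mm in diameter and 28 mm deep; z is up along the axis
- bottle_3_mid (a point): amber glass sample bottle, 100 mm tall, about 0.2 kg: round body 60 mm in diameter up to 54 mm high, shoulder up to 70 mm, then a straight neck 36 mm in diameter from 70 to 100 mm (best gripped there, from above); this point is on its axis half-way up (50 mm above its underside); z is up along the axis. Absent in some runs
- bottle_3_mouth (a point): centre of the mouth of the same bottle 3, level with the rim, 50 mm above its middle; the bore is 26 mm in diameter and 28 mm deep; z is up along the axis
- stopper_1_mid (a point): black rubber stopper, 51 mm tall: tapered tail 24 mm long (15 mm in diameter at the tip, 21 at the top), flange 36 mm in diameter and 5 mm thick, on top a round grip 26 mm in diameter and 22 mm tall. This point: on its axis half-way up, 1.5 mm above the flange's underside; the grip runs from 3.5 to 25.5 mm above it; z is up. Stands in the rack, flange on the rack's top; seated in a bottle, the flange lies on the rim
- stopper_2_mid (a point): black rubber stopper, 51 mm tall: tapered tail 24 mm long (15 mm in diameter at the tip, 21 at the top), flange 36 mm in diameter and 5 mm thick, on top a round grip 26 mm in diameter and 22 mm tall. This point: on its axis half-way up, 1.5 mm above the flange's underside; the grip runs from 3.5 to 25.5 mm above it; z is up. Stands in the rack, flange on the rack's top; seated in a bottle, the flange lies on the rim
- stopper_3_mid (a point): black rubber stopper, 51 mm tall: tapered tail 24 mm long (15 mm in diameter at the tip, 21 at the top), flange 36 mm in diameter and 5 mm thick, on top a round grip 26 mm in diameter and 22 mm tall. This point: on its axis half-way up, 1.5 mm above the flange's underside; the grip runs from 3.5 to 25.5 mm above it; z is up. Stands in the rack, flange on the rack's top; seated in a bottle, the flange lies on the rim
- stopper_rack: light wooden block 158 mm (along its x) by 36 mm, 40 mm high, fixed to the bench, with three holes 50 mm apart along its x that hold the three stoppers (spare ones stay there); origin at the centre of its underside
- well_1 (a point): left (+y) well of the fixed wooden bottle carrier: centre of its floor, 10 mm above the bench. Round hole 65 mm in diameter, 24 mm deep, 3 mm chamfer; wells are 84 mm apart along this frame's y; its x points to the carrier's rear, along the lock slide's travel. The carrier's block is 34 mm high and 258 mm along y, from 40 mm in front of the wells' centres to 78 mm behind
- well_2 (a point): middle well of the fixed wooden bottle carrier: centre of its floor, 10 mm above the bench. Round hole 65 mm in diameter, 24 mm deep, 3 mm chamfer; wells are 84 mm apart along this frame's y; its x points to the carrier's rear, along the lock slide's travel. The carrier's block is 34 mm high and 258 mm along y, from 40 mm in front of the wells' centres to 78 mm behind
- well_3 (a point): right (-y) well of the fixed wooden bottle carrier: centre of its floor, 10 mm above the bench. Round hole 65 mm in diameter, 24 mm deep, 3 mm chamfer; wells are 84 mm apart along this frame's y; its x points to the carrier's rear, along the lock slide's travel. The carrier's block is 34 mm high and 258 mm along y, from 40 mm in front of the wells' centres to 78 mm behind
- lock_knob (a point): round red knob of the transport lock, 25 mm in diameter, 32 mm tall, upright on the slide's steel plate, whose top is 144 mm above the bench; this point: on its axis, 16.5 mm above the plate. Locked, the plate (200 mm wide) covers the stoppers' tops with 4 mm to spare, from 10 mm in front of the wells' centres to 54 mm behind, knob 25 mm behind; a stopper that stands high stops it
- lock_slide (a joint): position of the transport lock slide in m: 0 = locked, at its front end stop, plate over the wells; 0.060 = fully back at its rear end stop, wells clear for loading (the plate's front edge then 50 mm behind the wells' centres). Slides with about 3 N and stays where it is left. Its guides stand on two uprights 39 to 75 mm behind the wells' centres, up to 154 mm high
- oil_can: green pump oil can with a thin bent spout, 176 mm tall, origin at its underside; a bystander, to be left alone
- try_square: try square, wooden stock and steel blade, 95 x 166 mm, lying flat; origin at its underside; a bystander, to be left alone
- punch: steel punch, 112 mm long, 13 mm thick, lying near the bench's front edge; a bystander, to be left alone
- steel_cup: steel cup, 70 mm wide, 84 mm tall, standing; origin at its underside; a bystander, to be left alone
- paint_brush: paint brush, 202 mm long, 40 mm wide, lying near the bench's front edge; a bystander, to be left alone

How it is judged:
On the way, in this order (a step that is already met when the one before it is completed fails the run):
1. the transport lock is fully back at its rear stop (value of joint lock_slide above 0.056 m), for 0.2 s.
2. every bottle stands in a well and is stoppered, with the lock still clear of them ((horizontal distance between bottle_1_mid and well_1 below 0.008 m or horizontal distance between bottle_1_mid and well_2 below 0.008 m or horizontal distance between bottle_1_mid and well_3 below 0.008 m) and z of each of bottle_1_mouth, bottle_2_mouth, bottle_3_mouth in the frame of well_2 below 0.104 m and angle between each of bottle_1_mid, bottle_2_mid, bottle_3_mid's own z axis and vertical below 0.1 rad and ((horizontal distance between stopper_1_mid and bottle_1_mouth below 0.005 m and z of stopper_1_mid in the frame of bottle_1_mouth between -0.003 and 0.0045 m and angle between the z axis of stopper_1_mid and the z axis of bottle_1_mid, either way round below 0.12 rad) or (horizontal distance between stopper_2_mid and bottle_1_mouth below 0.005 m and z of stopper_2_mid in the frame of bottle_1_mouth between -0.003 and 0.0045 m and angle between the z axis of stopper_2_mid and the z axis of bottle_1_mid, either way round below 0.12 rad) or (horizontal distance between stopper_3_mid and bottle_1_mouth below 0.005 m and z of stopper_3_mid in the frame of bottle_1_mouth between -0.003 and 0.0045 m and angle between the z axis of stopper_3_mid and the z axis of bottle_1_mid, either way round below 0.12 rad)) and (horizontal distance between bottle_2_mid and well_1 below 0.008 m or horizontal distance between bottle_2_mid and well_2 below 0.008 m or horizontal distance between bottle_2_mid and well_3 below 0.008 m) and ((horizontal distance between stopper_1_mid and bottle_2_mouth below 0.005 m and z of stopper_1_mid in the frame of bottle_2_mouth between -0.003 and 0.0045 m and angle between the z axis of stopper_1_mid and the z axis of bottle_2_mid, either way round below 0.12 rad) or (horizontal distance between stopper_2_mid and bottle_2_mouth below 0.005 m and z of stopper_2_mid in the frame of bottle_2_mouth between -0.003 and 0.0045 m and angle between the z axis of stopper_2_mid and the z axis of bottle_2_mid, either way round below 0.12 rad) or (horizontal distance between stopper_3_mid and bottle_2_mouth below 0.005 m and z of stopper_3_mid in the frame of bottle_2_mouth between -0.003 and 0.0045 m and angle between the z axis of stopper_3_mid and the z axis of bottle_2_mid, either way round below 0.12 rad)) and (horizontal distance between bottle_3_mid and well_1 below 0.008 m or horizontal distance between bottle_3_mid and well_2 below 0.008 m or horizontal distance between bottle_3_mid and well_3 below 0.008 m) and ((horizontal distance between stopper_1_mid and bottle_3_mouth below 0.005 m and z of stopper_1_mid in the frame of bottle_3_mouth between -0.003 and 0.0045 m and angle between the z axis of stopper_1_mid and the z axis of bottle_3_mid, either way round below 0.12 rad) or (horizontal distance between stopper_2_mid and bottle_3_mouth below 0.005 m and z of stopper_2_mid in the frame of bottle_3_mouth between -0.003 and 0.0045 m and angle between the z axis of stopper_2_mid and the z axis of bottle_3_mid, either way round below 0.12 rad) or (horizontal distance between stopper_3_mid and bottle_3_mouth below 0.005 m and z of stopper_3_mid in the frame of bottle_3_mouth between -0.003 and 0.0045 m and angle between the z axis of stopper_3_mid and the z axis of bottle_3_mid, either way round below 0.12 rad)) and value of joint lock_slide above 0.03 m), for 0.2 s.
At the end, for the whole second after the job is handed in: Every bottle on hand stands upright on the floor of a well (within 4 mm in height, 8 mm of the well's centre), a stopper sits in each mouth with its flange on the rim (within 3 mm), unused stoppers are in the rack, and the transport lock is within 3 mm of its front end stop ((horizontal distance between bottle_1_mid and well_1 below 0.008 m or horizontal distance between bottle_1_mid and well_2 below 0.008 m or horizontal distance between bottle_1_mid and well_3 below 0.008 m) and z of each of bottle_1_mouth, bottle_2_mouth, bottle_3_mouth in the frame of well_2 below 0.104 m and angle between each of bottle_1_mid, bottle_2_mid, bottle_3_mid's own z axis and vertical below 0.1 rad and ((horizontal distance between stopper_1_mid and bottle_1_mouth below 0.005 m and z of stopper_1_mid in the frame of bottle_1_mouth between -0.003 and 0.0045 m and angle between the z axis of stopper_1_mid and the z axis of bottle_1_mid, either way round below 0.12 rad) or (horizontal distance between stopper_2_mid and bottle_1_mouth below 0.005 m and z of stopper_2_mid in the frame of bottle_1_mouth between -0.003 and 0.0045 m and angle between the z axis of stopper_2_mid and the z axis of bottle_1_mid, either way round below 0.12 rad) or (horizontal distance between stopper_3_mid and bottle_1_mouth below 0.005 m and z of stopper_3_mid in the frame of bottle_1_mouth between -0.003 and 0.0045 m and angle between the z axis of stopper_3_mid and the z axis of bottle_1_mid, either way round below 0.12 rad)) and (horizontal distance between bottle_2_mid and well_1 below 0.008 m or horizontal distance between bottle_2_mid and well_2 below 0.008 m or horizontal distance between bottle_2_mid and well_3 below 0.008 m) and ((horizontal distance between stopper_1_mid and bottle_2_mouth below 0.005 m and z of stopper_1_mid in the frame of bottle_2_mouth between -0.003 and 0.0045 m and angle between the z axis of stopper_1_mid and the z axis of bottle_2_mid, either way round below 0.12 rad) or (horizontal distance between stopper_2_mid and bottle_2_mouth below 0.005 m and z of stopper_2_mid in the frame of bottle_2_mouth between -0.003 and 0.0045 m and angle between the z axis of stopper_2_mid and the z axis of bottle_2_mid, either way round below 0.12 rad) or (horizontal distance between stopper_3_mid and bottle_2_mouth below 0.005 m and z of stopper_3_mid in the frame of bottle_2_mouth between -0.003 and 0.0045 m and angle between the z axis of stopper_3_mid and the z axis of bottle_2_mid, either way round below 0.12 rad)) and (horizontal distance between bottle_3_mid and well_1 below 0.008 m or horizontal distance between bottle_3_mid and well_2 below 0.008 m or horizontal distance between bottle_3_mid and well_3 below 0.008 m) and ((horizontal distance between stopper_1_mid and bottle_3_mouth below 0.005 m and z of stopper_1_mid in the frame of bottle_3_mouth between -0.003 and 0.0045 m and angle between the z axis of stopper_1_mid and the z axis of bottle_3_mid, either way round below 0.12 rad) or (horizontal distance between stopper_2_mid and bottle_3_mouth below 0.005 m and z of stopper_2_mid in the frame of bottle_3_mouth between -0.003 and 0.0045 m and angle between the z axis of stopper_2_mid and the z axis of bottle_3_mid, either way round below 0.12 rad) or (horizontal distance between stopper_3_mid and bottle_3_mouth below 0.005 m and z of stopper_3_mid in the frame of bottle_3_mouth between -0.003 and 0.0045 m and angle between the z axis of stopper_3_mid and the z axis of bottle_3_mid, either way round below 0.12 rad)) and (height (world z) of stopper_1_mid above 0.09 m or (y of stopper_1_mid in the frame of stopper_rack between -0.012 and 0.012 m and z of stopper_1_mid in the frame of stopper_rack between 0.035 and 0.05 m)) and (height (world z) of stopper_2_mid above 0.09 m or (y of stopper_2_mid in the frame of stopper_rack between -0.012 and 0.012 m and z of stopper_2_mid in the frame of stopper_rack between 0.035 and 0.05 m)) and (height (world z) of stopper_3_mid above 0.09 m or (y of stopper_3_mid in the frame of stopper_rack between -0.012 and 0.012 m and z of stopper_3_mid in the frame of stopper_rack between 0.035 and 0.05 m)) and value of joint lock_slide below 0.003 m); the robot touches nothing.
It fails at once if a glass bottle was squeezed with well over 40 N of grip (both fingers' forces together over 95 N) (contact force between the fingers and bottle_1 above 95 N or contact force between the fingers and bottle_2 above 95 N or contact force between the fingers and bottle_3 above 95 N).
It fails at once if a stopper was rammed into the glass with over 20 N (contact force between any of stopper_1, stopper_2, stopper_3 and bottle_1 above 95 N or contact force between any of stopper_1, stopper_2, stopper_3 and bottle_2 above 95 N or contact force between any of stopper_1, stopper_2, stopper_3 and bottle_3 above 95 N).
It fails at once if another thing on the bench was moved by more than 3 cm (distance of any of oil_can, try_square, punch, steel_cup, paint_brush from where it was at the start of the episode above 0.03 m).
Of bottle_1, bottle_2, bottle_3 only 2 to 3 are there at a start; the rules pass over those that are not, and their reading is None.
At some moment in a run one of bottle_1, bottle_2, bottle_3 may be knocked a few centimetres aside while the robot is not near it.
It also fails if it takes over 210 s, if anything falls off the work surface, if the arm or the gripper's body presses on something with over 40 N, if the wrist force passes 120 N, or if a joint passes its speed limit or range.

## Working session

There is one attempt and no reset: what is moved stays moved. The work goes in short steps, Python scripts to look and compute and a tool call to move; the robot and the scene stay as the last step left them, time stands still between calls to the robot, and variables do not carry over. Pictures are saved under pics/ and viewed, at most 14 in all, crops included, and the job is handed in when it is done.

Besides the shell and the picture viewer there is one more tool, called after ">>>" by a JSON object that holds its "name" and its "arguments", one argument or row to a line. arm_command: Moves the arm, as the interface text tells. Its arguments: {"type":"object","properties":{"deltas":{"type":"array"},"fingers":{"type":"number"},"grip_force":{"type":"number"}},"required":["deltas"]}

```bash
ls; mkdir -p pics; cat > h.py <<'E'
import numpy as np, cv2
from station import *
def save(name,fn):
    p,d=snapshot(name); cv2.imwrite('pics/'+fn+'.png',p[:,:,::-1]); np.savez('pics/'+fn,p=p,d=d,**{k:np.array(v) for k,v in get_calibration(name).items()}); return p,d
def cloud(d,c):
    K=np.array(c['mtx']);v,u=np.mgrid[:480,:640]
    P=np.stack([(u-K[0,2])/K[0,0]*d,(v-K[1,2])/K[1,1]*d,d],-1)
    return P@np.array(c['rotation']).T+np.array(c['xyz'])
E
python3 - <<'E'
from h import *
for n in('scene','top'):
    save(n,n+'0'); print(get_calibration(n))
print(get_obs())
E
```

```text
pics
{'mtx': array([[549.58323188,   0.        , 310.20391176],
       [  0.        , 549.58323188, 250.56479017],
       [  0.        ,   0.        ,   1.        ]]), 'xyz': array([1.30036089, 0.23518277, 1.04798967]), 'rotation': array([-2.42259663e+00,  1.18168270e-03,  1.76267120e+00])}
{'mtx': array([[461.02124473,   0.        , 318.95489588],
       [  0.        , 461.02124473, 238.90031379],
       [  0.        ,   0.        ,   1.        ]]), 'xyz': array([0.28023269, 0.06159398, 1.17930305]), 'rotation': array([-2.91143022e+00,  2.84989522e-03, -1.57624867e+00])}
{'t': 0.1, 'qpos': array([ 1.15000134e+00,  2.87125333e-01,  1.57802218e+00,  1.10470548e-05,
        1.27862772e+00, -1.50017379e-01]), 'joint_velocities': array([ 2.89888937e-04, -1.47207372e-03, -4.42507397e-03,  6.25306832e-05,
        3.24291136e-04,  2.51456776e-04]), 'joint_torque': array([ 6.11328392e-05, -4.07298875e+01, -2.93700260e+01, -1.86776538e-04,
        3.51639959e-03,  2.57788764e-05]), 'tool_pos': array([0.18028339, 0.64986015, 0.23005789]), 'orientation': array([-3.13943617e+00, -3.36651142e-04,  2.87081149e+00]), 'contact_force': array([ 0.17594316, -0.12240605,  0.57629019]), 'wrist_torque': array([-0.02432606,  0.02623856, -0.00518301]), 'finger_force': 0.0, 'grip_width': 1.0006187613036752}
```

View pics/scene0.png

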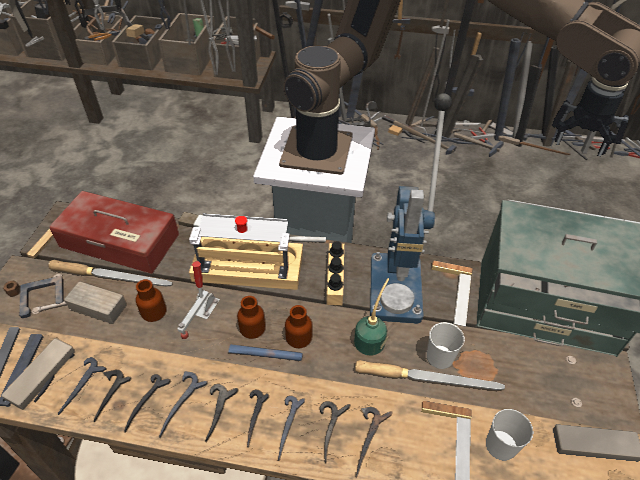

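View pics/top0.png

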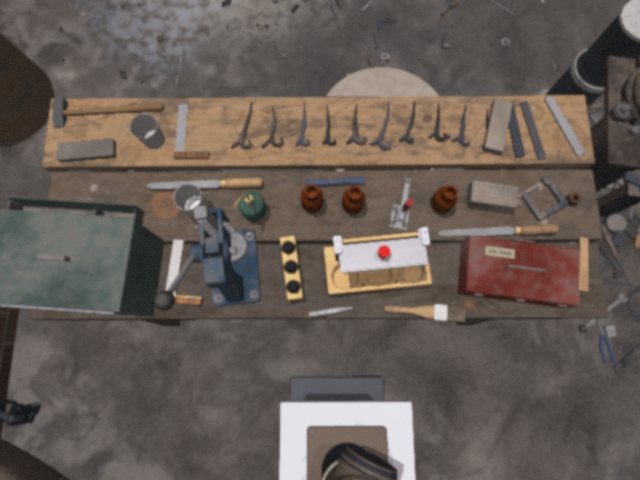

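The scene view shows three amber bottles near (150,300), (251,317) and (298,326), the carrier with its red knob at (241,223), and the rack at (335,270). In the top view the bottles are at (312,198), (354,199) and (445,199), the knob at (384,253), and the stoppers at (289,247), (292,267) and (295,285).

```bash
cat >> h.py <<'E'
from scipy.spatial.transform import Rotation as R
def load(fn):
    z=dict(np.load('pics/'+fn+'.npz'))
    r=z['rotation']; z['rotation']=R.from_euler('xyz',r).as_matrix() if r.shape==(3,) else r
    z['P']=cloud(z['d'],z); return z
def fitc(P): # circle fit xy
    A=np.c_[2*P[:,:2],np.ones(len(P))];s=np.linalg.lstsq(A,(P[:,:2]**2).sum(1),rcond=None)[0]
    return s[:2],np.sqrt(s[2]+s[0]**2+s[1]**2)
def comps(m,amin):
    n,l,s,c=cv2.connectedComponentsWithStats(m.astype(np.uint8)); return [(l==i) for i in range(1,n) if s[i,4]>amin]
E
python3 - <<'E'
from h import *
for f in('scene0','top0'):
    z=load(f);P=z['P'];p=z['p'].astype(int);r,g,b=p[...,0],p[...,1],p[...,2]
    print(f,'bench z',[P[v,u].round(3) for v,u in ([(330,200),(300,330)] if f=='scene0' else [(220,330),(222,450)])])
    box=(P[...,0]>.3)&(P[...,0]<.85)&(abs(P[...,1])<.5)
    red=box&(r>180)&(g<60)&(b<60)
    for c in comps(red,25): print('red',np.argwhere(c).mean(0).round(),P[c].mean(0).round(3),P[c].min(0).round(3),P[c].max(0).round(3))
    am=box&(r>60)&(r>2.2*g)&(b<0.6*g+10)&~red
    for c in comps(am,60):
        Q=P[c]; zt=np.percentile(Q[:,2],98); T=Q[Q[:,2]>zt-.006]
        print('amber',np.argwhere(c).mean(0).round(),len(Q),'ztop',zt.round(3),'topmid',((T.min(0)+T.max(0))/2).round(3),T.mean(0).round(3))
    bl=box&(r<45)&(g<45)&(b<45)&(P[...,2]>.03)&(P[...,2]<.08)
    for c in comps(bl,40):
        Q=P[c]; zt=np.percentile(Q[:,2],98); T=Q[Q[:,2]>zt-.006]
        print('black',np.argwhere(c).mean(0).round(),len(Q),'ztop',zt.round(3),'topmid',((T.min(0)+T.max(0))/2).round(3))
E
```

```text
scene0 bench z [array([ 0.679, -0.14 , -0.002]), array([0.555, 0.136, 0.018])]
red [220. 241.] [ 0.491 -0.081  0.174] [ 0.475 -0.093  0.168] [ 0.503 -0.069  0.178]
amber [245. 162.] 375 ztop 0.071 topmid [ 0.482 -0.295  0.071] [ 0.442 -0.29   0.07 ]
amber [254. 112.] 720 ztop 0.074 topmid [ 0.529 -0.434  0.073] [ 0.53  -0.434  0.072]
amber [276. 197.] 109 ztop 0.148 topmid [ 0.617 -0.147  0.146] [ 0.618 -0.147  0.146]
amber [301. 149.] 655 ztop 0.101 topmid [ 0.654 -0.26   0.099] [ 0.656 -0.26   0.099]
amber [318. 251.] 637 ztop 0.1 topmid [ 0.654 -0.025  0.099] [ 0.656 -0.025  0.099]
amber [327. 299.] 640 ztop 0.1 topmid [0.659 0.083 0.099] [0.659 0.082 0.099]
black [251. 336.] 92 ztop 0.068 topmid [0.445 0.128 0.066]
black [267. 336.] 85 ztop 0.068 topmid [0.482 0.136 0.066]
black [284. 335.] 97 ztop 0.068 topmid [0.532 0.143 0.066]
top0 bench z [array([0.608, 0.034, 0.001]), array([ 0.6  , -0.284, -0.   ])]
red [252. 384.] [ 0.486 -0.081  0.175] [ 0.475 -0.09   0.171] [ 0.496 -0.072  0.179]
black [273. 151.] 521 ztop 0.079 topmid [0.459 0.477 0.077]
black [248. 289.] 46 ztop 0.071 topmid [0.522 0.14  0.068]
black [267. 291.] 57 ztop 0.071 topmid [0.473 0.134 0.068]
black [286. 241.] 49 ztop 0.077 topmid [0.427 0.255 0.075]
black [287. 294.] 46 ztop 0.071 topmid [0.423 0.127 0.068]
```

```bash
python3 - <<'E'
from h import *
from scipy.optimize import least_squares
z=load('top0');P=z['P'];p=z['p'].astype(int)
box=(P[...,0]>.38)&(P[...,0]<.62)&(P[...,1]>-.25)&(P[...,1]<.09)
for nm,lo,hi in(('plate',.138,.15),('block',.027,.041),('guide',.1505,.16)):
    m=box&(P[...,2]>lo)&(P[...,2]<hi); Q=P[m][:,:2]
    r=cv2.minAreaRect((Q*1000).astype(np.float32)); print(nm,len(Q),r,cv2.boxPoints(r).round())
m=box&(P[...,2]>.16); Q=P[m]; print('knob',len(Q),Q.min(0),Q.max(0))
im=cv2.resize(z['p'][225:305,315:450,::-1],None,fx=5,fy=5,interpolation=cv2.INTER_CUBIC);cv2.imwrite('pics/c1.png',im)
for x0,x1 in((0.38,.46),(.4,.56)):pass
# rack top
m=(P[...,0]>.38)&(P[...,0]<.6)&(P[...,1]>.09)&(P[...,1]<.19)&(P[...,2]>.034)&(P[...,2]<.046)
Q=P[m][:,:2];r=cv2.minAreaRect((Q*1000).astype(np.float32));print('rack',r,cv2.boxPoints(r).round())
E
```

```text
plate 2267 ((532.6450805664062, -76.0786361694336), (159.08657836914062, 217.3530731201172), 5.416586399078369) [[ 443.   25.]
 [ 464. -192.]
 [ 622. -177.]
 [ 602.   40.]]
block 1342 ((516.992431640625, -77.69450378417969), (190.95457458496094, 258.6504821777344), 5.675928115844727) [[ 409.   42.]
 [ 435. -216.]
 [ 625. -197.]
 [ 599.   60.]]
guide 278 ((500.4244384765625, -83.58262634277344), (153.64051818847656, 218.55096435546875), 26.8641357421875) [[ 383.  -21.]
 [ 481. -216.]
 [ 618. -146.]
 [ 520.   49.]]
knob 119 [ 0.47544963 -0.09309482  0.16815061] [ 0.50159966 -0.06749858  0.17929553]
rack ((477.5478515625, 136.0321044921875), (158.9507293701172, 36.151920318603516), 7.55753755569458) [[396. 143.]
 [401. 108.]
 [559. 129.]
 [554. 164.]]
```

View pics/c1.png

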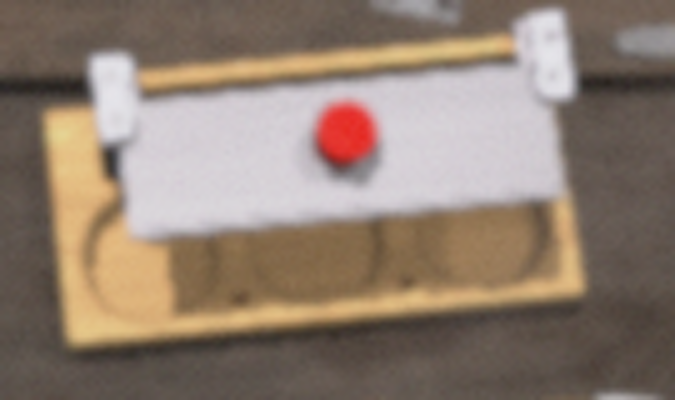

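The crop shows the lock closed. The plate covers the rear half of the three wells, with the knob at crop (346,133).

```bash
cat >> h.py <<'E'
def go(x,y,z,yaw):
    o=get_obs();t=np.array(o['tool_pos']);w=o['orientation'][2]
    tw=-np.rad2deg((yaw-w+np.pi)%(2*np.pi)-np.pi)/6
    c,s=np.cos(yaw),np.sin(yaw);M=np.array([[c,s,0],[s,-c,0],[0,0,-1]])  # columns tool axes
    print('now',t.round(4),'ori',np.round(o['orientation'],4),'twist first',tw.round(2),'then xyz',(M.T@(np.array([x,y,z])-t)/.025).round(2),'t',round(o['t'],2),'q6',o['qpos'][5].round(2))
E
python3 - <<'E'
from h import *
for f in ('scene0','top0'):
    P=load(f)['P'].reshape(-1,3)
    for y in np.arange(-.3,.75,.1):
        row=[]
        for x in np.arange(.1,.8,.1):
            m=(abs(P[:,0]-x)<.05)&(abs(P[:,1]-y)<.05)&(P[:,2]<.8); row.append(P[m,2].max().round(2) if m.any() else None)
        print(round(y,1),*row)
go(.487,-.0803,.3,np.pi+np.deg2rad(5.7))
print(get_obs()['qpos'].round(3))
E
```

```text
-0.3 None None 0.02 0.08 0.08 0.1 0.1
-0.2 0.01 -0.0 0.02 0.04 0.16 0.15 0.1
-0.1 0.29 0.01 None 0.15 0.18 0.15 0.06
0.0 0.31 0.01 None 0.15 0.16 0.1 0.1
0.1 0.02 0.01 -0.01 0.07 0.07 0.1 0.1
0.2 0.0 0.0 -0.0 0.04 0.25 0.17 0.08
0.3 None None 0.45 0.46 0.36 0.27 0.07
0.4 0.55 0.55 None 0.02 0.01 0.09 0.09
0.5 0.56 0.56 0.21 0.22 0.22 0.21 0.02
0.6 0.56 0.56 None 0.22 0.24 0.22 0.01
0.7 0.53 0.52 0.5 0.22 0.24 0.22 0.01
-0.3 -0.73 -0.73 0.02 0.09 0.08 0.1 0.11
-0.2 0.01 0.0 0.02 0.04 0.16 0.15 0.1
-0.1 0.29 0.0 -0.73 0.04 0.18 0.15 0.06
0.0 0.31 0.0 -0.73 0.15 0.16 0.11 0.1
0.1 0.02 0.0 -0.73 0.07 0.07 0.11 0.1
0.2 0.01 0.0 -0.73 0.05 0.25 0.17 0.08
0.3 -0.73 -0.73 0.46 0.46 0.36 0.27 0.07
0.4 0.59 -0.73 -0.73 0.02 0.01 0.09 0.09
0.5 0.57 0.56 -0.73 0.22 0.22 0.22 0.02
0.6 -0.73 0.35 -0.73 0.22 0.24 0.22 0.01
0.7 -0.73 -0.73 -0.73 0.22 0.24 0.22 0.01
now [0.1803 0.6499 0.2301] ori [-3.1394e+00 -3.0000e-04  2.8708e+00] twist first -3.54 then xyz [ -9.31 -30.28  -2.8 ] t 0.1 q6 -0.15
[ 1.15   0.287  1.578  0.     1.279 -0.15 ]
```

>>> {"name": "arm_command", "arguments": {
  "deltas": [
    {"xyz": [0,0,-1],"twist": -0.6},
    {"xyz": [0,0,-1],"twist": -0.6},
    {"xyz": [0,0,-1],"twist": -0.6},
    {"xyz": [0,0,-1],"twist": -0.6},
    {"xyz": [0,0,-1],"twist": -0.6},
    {"xyz": [0,0,-1],"twist": -0.54},
    {"xyz": [0,0,-1],"twist": 0},
    {"xyz": [0,0,-1],"twist": 0},
    {"xyz": [0,0,-1],"twist": 0},
    {"xyz": [0,0,-1],"twist": 0}
  ],
  "fingers": 55,
  "grip_force": 25
}}

```text
t: 1.1
tool_pos: [0.1805, 0.6502, 0.4815]
orientation: [-3.14, -0.001, -3.042]
contact_force: [0.1, -0.4, -0.4]
grip_width: 0.647
finger_force: 0.0
```

>>> {"name": "arm_command", "arguments": {
  "deltas": [
    {"xyz": [-1,0,-1],"twist": 0},
    {"xyz": [-1,0,-1],"twist": 0},
    {"xyz": [-1,0,-0.5],"twist": 0},
    {"xyz": [-1,0,0],"twist": 0},
    {"xyz": [-1,0,0],"twist": 0},
    {"xyz": [-1,0,0],"twist": 0},
    {"xyz": [-1,0,0],"twist": 0},
    {"xyz": [-1,0,0],"twist": 0},
    {"xyz": [-1,0,0],"twist": 0},
    {"xyz": [-1,0,0],"twist": 0}
  ]
}}

```text
t: 2.1
tool_pos: [0.4303, 0.6754, 0.5428]
orientation: [-3.141, -0.001, -3.042]
contact_force: [0.6, -0.5, -0.1]
grip_width: 0.648
finger_force: 0.0
```

>>> {"name": "arm_command", "arguments": {
  "deltas": [
    {"xyz": [0,-1,0],"twist": 0},
    {"xyz": [0,-1,0],"twist": 0},
    {"xyz": [0,-1,0],"twist": 0},
    {"xyz": [0,-1,0],"twist": 0},
    {"xyz": [0,-1,0],"twist": 0},
    {"xyz": [0,-1,0],"twist": 0},
    {"xyz": [0,-1,0],"twist": 0},
    {"xyz": [0,-1,0],"twist": 0},
    {"xyz": [0,-1,0],"twist": 0},
    {"xyz": [0,-1,0],"twist": 0}
  ]
}}

```text
t: 3.1
tool_pos: [0.4542, 0.4256, 0.543]
orientation: [-3.141, -0.001, -3.042]
contact_force: [0.1, 0.9, -0.4]
grip_width: 0.645
finger_force: 0.0
```

>>> {"name": "arm_command", "arguments": {
  "deltas": [
    {"xyz": [0,-1,0],"twist": 0},
    {"xyz": [0,-1,0],"twist": 0},
    {"xyz": [0,-1,0],"twist": 0},
    {"xyz": [0,-1,0],"twist": 0},
    {"xyz": [0,-1,0],"twist": 0},
    {"xyz": [0,-1,0],"twist": 0},
    {"xyz": [0,-1,0],"twist": 0},
    {"xyz": [0,-1,0],"twist": 0},
    {"xyz": [0,-1,0],"twist": 0},
    {"xyz": [0,-1,0],"twist": 0}
  ]
}}

```text
t: 4.1
tool_pos: [0.479, 0.1768, 0.5432]
orientation: [-3.142, -0.001, -3.042]
contact_force: [0.6, -0.3, 0.2]
grip_width: 0.645
finger_force: 0.0
```

```bash
python3 - <<'E'
from h import *
go(.4875,-.0803,.25,np.pi+np.deg2rad(5.7))
E
```

```text
now [0.479  0.1768 0.5432] ori [-3.1415e+00 -1.0000e-03 -3.0416e+00] twist first 0.0 then xyz [  0.69 -10.27  11.73] t 4.1 q6 -1.52
```

>>> {"name": "arm_command", "arguments": {
  "deltas": [
    {"xyz": [0.069,-1,1],"twist": 0},
    {"xyz": [0.069,-1,1],"twist": 0},
    {"xyz": [0.069,-1,1],"twist": 0},
    {"xyz": [0.069,-1,1],"twist": 0},
    {"xyz": [0.069,-1,1],"twist": 0},
    {"xyz": [0.069,-1,1],"twist": 0},
    {"xyz": [0.069,-1,1],"twist": 0},
    {"xyz": [0.069,-1,1],"twist": 0},
    {"xyz": [0.069,-1,1],"twist": 0},
    {"xyz": [0.069,-1,1],"twist": 0}
  ]
}}

```text
t: 5.1
tool_pos: [0.4865, -0.0735, 0.2924]
orientation: [3.141, -0.001, -3.042]
contact_force: [0.1, -0.7, 0.3]
grip_width: 0.644
finger_force: 0.0
```

```bash
python3 - <<'E'
from h import *
c=get_calibration('wrist');print(c)
save('wrist','w1')
go(.4875,-.0803,.152,np.pi+np.deg2rad(5.7))
E
```

```text
{'mtx': array([[371.64829954,   0.        , 321.0065672 ],
       [  0.        , 371.64829954, 241.05805106],
       [  0.        ,   0.        ,   1.        ]]), 'xyz': array([ 0.40303224, -0.0827165 ,  0.43383174]), 'rotation': array([ 2.81154099e+00, -1.00478334e-03,  1.67045506e+00])}
now [ 0.4846 -0.0758  0.2871] ori [ 3.1404 -0.0087 -3.0441] twist first -0.02 then xyz [-0.1  -0.19  5.4 ] t 5.15 q6 -2.03
```

View pics/w1.png

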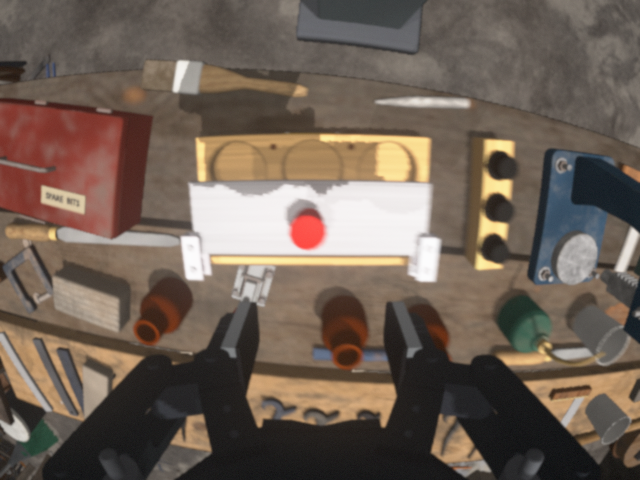

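The wrist view shows the knob at (307,230) and the plate covering the wells' rear halves at row 185. Left to right, the bottle mouths are at (148,331), (348,355) and about (430,340), and the stoppers are at (500,165), (498,208) and (494,249).

```bash
cat >> h.py <<'E'
def ray(c,u,v,z):
    K=np.array(c['mtx']);dx,dy=u-K[0,2],v-K[1,2];r=np.hypot(dx,dy);a=r/K[0,0]
    d=np.array([np.sin(a)*dx/r,np.sin(a)*dy/r,np.cos(a)])
    Rm=np.array(c['rotation']);Rm=R.from_euler('xyz',Rm).as_matrix() if Rm.ndim==1 else Rm
    d=Rm@d;x=np.array(c['xyz']);return x+d*(z-x[2])/d[2]
def wshot(fn):
    c=get_calibration('wrist');p,d=save('wrist',fn);return c,p.astype(int),d
E
python3 - <<'E'
from h import *
c={'mtx':[[371.648,0,321.007],[0,371.648,241.058],[0,0,1]],'xyz':[0.40303224,-0.0827165,0.43383174],'rotation':[2.81154099,-1.00478334e-03,1.67045506]}
p=np.load('pics/w1.npz')['p'].astype(int)
m=(p[...,0]>200)&(p[...,1]<50)&(p[...,2]<50)
m[:150]=0;m[300:]=0
v,u=np.nonzero(m);print(len(u),u.min(),u.max(),v.min(),v.max(),ray(c,(u.min()+u.max())/2,(v.min()+v.max())/2,.1765))
for n,uv,z in(('s',(500,165),.067),('s',(498,208),.067),('s',(494,249),.067),('bm',(148,331),.1),('bm',(348,355),.1)): print(n,ray(c,*uv,z).round(4))
E
```

```text
Traceback (most recent call last):
ValueError: zero-size array to reduction operation minimum which has no identity
```

```bash
python3 - <<'E'
from h import *
c={'mtx':[[371.648,0,321.007],[0,371.648,241.058],[0,0,1]],'xyz':[0.40303224,-0.0827165,0.43383174],'rotation':[2.81154099,-1.00478334e-03,1.67045506]}
p=np.load('pics/w1.npz')['p'].astype(int); print(p[230,307],p[350,348])
for n,uv,z in(('k',(307,229),.1765),('s',(500,165),.067),('s',(498,208),.067),('s',(494,249),.067),('bm',(148,331),.1),('bm',(348,355),.1)): print(n,ray(c,*uv,z).round(4))
E
```

```text
[253  84  76] [80 41 22]
k [ 0.4825 -0.0847  0.1765]
s [0.4236 0.1119 0.067 ]
s [0.4706 0.1197 0.067 ]
s [0.518  0.1266 0.067 ]
bm [ 0.6456 -0.2585  0.1   ]
bm [ 0.6459 -0.0282  0.1   ]
```

>>> {"name": "arm_command", "arguments": {
  "deltas": [
    {"xyz": [-0.1,-0.19,0.6],"twist": 0},
    {"xyz": [0,0,0.6],"twist": 0},
    {"xyz": [0,0,0.6],"twist": 0},
    {"xyz": [0,0,0.6],"twist": 0},
    {"xyz": [0,0,0.6],"twist": 0},
    {"xyz": [0,0,0],"twist": 0},
    {"xyz": [0,0,0],"twist": 0},
    {"xyz": [0,0,0],"twist": 0},
    {"xyz": [0,0,0],"twist": 0},
    {"xyz": [0,0,0],"twist": 0}
  ]
}}

```text
t: 6.15
tool_pos: [0.4903, -0.0773, 0.2196]
orientation: [-3.141, 0.001, -3.042]
contact_force: [-0.1, 0.2, 0.0]
grip_width: 0.644
finger_force: 0.0
```

```bash
cat >> h.py <<'E'
def wfind(c,m,z,amin=150):
    for k in comps(m,amin):
        v,u=np.nonzero(k); print(len(u),'px',u.mean().round(),v.mean().round(),ray(c,u.mean(),v.mean(),z).round(4))
E
python3 - <<'E'
from h import *
c,p,d=wshot('w2')
m=(p[...,0]>200)&(p[...,1]<110)&(p[...,2]<110)
wfind(c,m,.1765)
bl=(p.max(2)<40);bl[300:]=0;bl[:,:440]=0;bl[:,530:]=0
wfind(c,bl,.067)
go(.4875,-.0803,.152,np.pi+np.deg2rad(5.7))
E
```

```text
1104 px 314.0 273.0 [ 0.4883 -0.082   0.1765]
213 px 524.0 269.0 [0.5163 0.1208 0.067 ]
now [ 0.4902 -0.0772  0.2195] ori [-3.1411e+00  1.1000e-03 -3.0417e+00] twist first 0.0 then xyz [ 0.12 -0.11  2.7 ] t 6.2 q6 -2.03
```

>>> {"name": "arm_command", "arguments": {
  "deltas": [
    {"xyz": [0.1,-0.14,0.5],"twist": 0},
    {"xyz": [0,0,0.5],"twist": 0},
    {"xyz": [0,0,0.5],"twist": 0},
    {"xyz": [0,0,0.5],"twist": 0},
    {"xyz": [0,0,0.4],"twist": 0},
    {"xyz": [0,0,0.3],"twist": 0},
    {"xyz": [0,0,0],"twist": 0},
    {"xyz": [0,0,0],"twist": 0},
    {"xyz": [0,0,0],"twist": 0},
    {"xyz": [0,0,0],"twist": 0}
  ]
}}

```text
t: 7.2
tool_pos: [0.4882, -0.081, 0.1521]
orientation: [-3.141, 0.001, -3.042]
contact_force: [-0.5, 0.8, 0.3]
grip_width: 0.644
finger_force: 0.0
```

>>> {"name": "arm_command", "arguments": {
  "deltas": [
    {"xyz": [0,0,0],"twist": 0},
    {"xyz": [0,0,0],"twist": 0},
    {"xyz": [0,0,0],"twist": 0},
    {"xyz": [0,0,0],"twist": 0},
    {"xyz": [0,0,0],"twist": 0},
    {"xyz": [0,0,0],"twist": 0},
    {"xyz": [0,0,0],"twist": 0},
    {"xyz": [0,0,0],"twist": 0},
    {"xyz": [0,0,0],"twist": 0},
    {"xyz": [0,0,0],"twist": 0}
  ],
  "fingers": 10,
  "grip_force": 25
}}

```text
t: 8.2
tool_pos: [0.488, -0.0816, 0.1518]
orientation: [-3.14, 0.0, -3.041]
contact_force: [-0.8, -5.5, 2.8]
grip_width: 0.284
finger_force: 26.2
```

>>> {"name": "arm_command", "arguments": {
  "deltas": [
    {"xyz": [-0.3,0,0],"twist": 0},
    {"xyz": [-0.3,0,0],"twist": 0},
    {"xyz": [-0.3,0,0],"twist": 0},
    {"xyz": [-0.3,0,0],"twist": 0},
    {"xyz": [-0.3,0,0],"twist": 0},
    {"xyz": [-0.3,0,0],"twist": 0},
    {"xyz": [-0.3,0,0],"twist": 0},
    {"xyz": [-0.2,0,0],"twist": 0},
    {"xyz": [-0.1,0,0],"twist": 0},
    {"xyz": [0,0,0],"twist": 0}
  ]
}}

```text
t: 9.2
tool_pos: [0.5459, -0.0761, 0.1518]
orientation: [-3.14, -0.006, -3.041]
contact_force: [-7.4, -6.3, 7.3]
grip_width: 0.276
finger_force: 26.7
```

>>> {"name": "arm_command", "arguments": {
  "deltas": [
    {"xyz": [-0.1,0,0],"twist": 0},
    {"xyz": [-0.1,0,0],"twist": 0},
    {"xyz": [-0.1,0,0],"twist": 0},
    {"xyz": [0,0,0],"twist": 0},
    {"xyz": [0,0,0],"twist": 0},
    {"xyz": [0,0,0],"twist": 0},
    {"xyz": [0,0,0],"twist": 0},
    {"xyz": [0,0,0],"twist": 0},
    {"xyz": [0,0,0],"twist": 0},
    {"xyz": [0,0,0],"twist": 0}
  ]
}}

```text
t: 10.2
tool_pos: [0.5478, -0.0759, 0.1512]
orientation: [-3.141, -0.022, -3.039]
contact_force: [-23.4, -9.6, 15.2]
grip_width: 0.28
finger_force: 27.9
```

>>> {"name": "arm_command", "arguments": {
  "deltas": [
    {"xyz": [0.15,0,0],"twist": 0},
    {"xyz": [0.1,0,0],"twist": 0},
    {"xyz": [0,0,0],"twist": 0},
    {"xyz": [0,0,0],"twist": 0},
    {"xyz": [0,0,0],"twist": 0},
    {"xyz": [0,0,0],"twist": 0},
    {"xyz": [0,0,0],"twist": 0},
    {"xyz": [0,0,0],"twist": 0},
    {"xyz": [0,0,0],"twist": 0},
    {"xyz": [0,0,0],"twist": 0}
  ]
}}

```text
t: 11.2
tool_pos: [0.5478, -0.0759, 0.1512]
orientation: [-3.14, -0.003, -3.041]
contact_force: [-3.1, -7.0, 2.8]
grip_width: 0.28
finger_force: 26.8
```

>>> {"name": "arm_command", "arguments": {
  "deltas": [
    {"xyz": [0,0,0],"twist": 0},
    {"xyz": [0,0,0],"twist": 0},
    {"xyz": [0,0,0],"twist": 0},
    {"xyz": [0,0,0],"twist": 0},
    {"xyz": [0,0,-1],"twist": 0},
    {"xyz": [0,0,-1],"twist": 0},
    {"xyz": [0,0,-1],"twist": 0},
    {"xyz": [0,0,-1],"twist": 0},
    {"xyz": [0,0,-1],"twist": 0},
    {"xyz": [0,0,-0.5],"twist": 0}
  ],
  "fingers": 65
}}

```text
t: 12.2
tool_pos: [0.5496, -0.0747, 0.2916]
orientation: [-3.14, 0.004, -3.041]
contact_force: [-0.0, -0.4, -0.2]
grip_width: 0.766
finger_force: 0.0
```

>>> {"name": "arm_command", "arguments": {
  "deltas": [
    {"xyz": [-0.2,0.4,0],"twist": 0},
    {"xyz": [-0.2,0.5,0],"twist": 0},
    {"xyz": [-0.2,0.5,0],"twist": 0},
    {"xyz": [-0.2,0.5,0],"twist": 0},
    {"xyz": [0,0.5,0],"twist": 0},
    {"xyz": [0,0.5,0],"twist": 0},
    {"xyz": [0,0,0],"twist": 0},
    {"xyz": [0,0,0],"twist": 0},
    {"xyz": [0,0,0],"twist": 0},
    {"xyz": [0,0,0],"twist": 0}
  ]
}}

```text
t: 13.2
tool_pos: [0.5614, -0.0011, 0.2889]
orientation: [-3.141, 0.0, -3.042]
contact_force: [-0.3, -0.5, -0.7]
grip_width: 0.759
finger_force: 0.0
```

```bash
python3 - <<'E'
from h import *
save('top','top1')
c,p,d=wshot('w3')
z=load('top1');P=z['P'];q=z['p'].astype(int);r,g,b=q[...,0],q[...,1],q[...,2]
m=(r>150)&(g<60)&(b<60)
for k in comps(m,25): print('red',P[k].min(0).round(3),P[k].max(0).round(3),P[k].mean(0).round(3))
go(.656,.083,.2,np.pi+np.deg2rad(5.7))
E
```

```text
now [ 0.5614 -0.0011  0.2889] ori [-3.1415e+00  1.0000e-04 -3.0425e+00] twist first -0.0 then xyz [-4.1   2.97  3.56] t 13.3 q6 -1.85
```

View pics/w3.png

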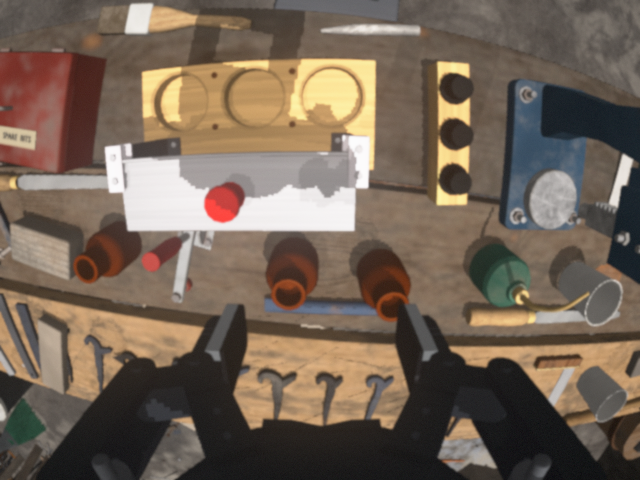

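The wrist view shows the lock back and all three wells open at (181,101), (256,97) and (332,96). The mouths are at (88,267), (290,293) and (393,305), and the stopper tops at (457,87), (457,133) and (456,179).

```bash
python3 - <<'E'
from h import *
c=get_calibration('wrist')
for n,uv,z in(('w3',(181,101),.034),('w2',(256,97),.034),('w1',(332,96),.034),('bm3',(88,267),.1),('bm2',(290,293),.1),('bm1',(393,305),.1),('s1',(457,87),.067),('s2',(457,133),.067),('s3',(456,179),.067),('knob',(222,203),.1765)): print(n,ray(c,*uv,z).round(4))
E
```

```text
w3 [ 0.4675 -0.1645  0.034 ]
w2 [ 0.4606 -0.0804  0.034 ]
w1 [ 0.4531 -0.0009  0.034 ]
bm3 [ 0.6469 -0.2551  0.1   ]
bm2 [ 0.6482 -0.0241  0.1   ]
bm1 [0.6523 0.0814 0.1   ]
s1 [0.4272 0.1211 0.067 ]
s2 [0.4739 0.1274 0.067 ]
s3 [0.521  0.1341 0.067 ]
knob [ 0.5429 -0.0748  0.1765]
```

```bash
cat >> h.py <<'E'
def tops(fn):
    for f in(fn,):
        P=load(f)['P']
        m=(P[...,0]>.6)&(P[...,0]<.72)&(P[...,1]>-.33)&(P[...,1]<.13)&(P[...,2]>.09)&(P[...,2]<.108)
        for k in comps(m,15):
            Q=P[k];print(f,len(Q),((Q.min(0)+Q.max(0))/2).round(4),np.ptp(Q,axis=0).round(3),'fit',fitc(Q))
E
python3 - <<'E'
from h import *
tops('top0');tops('top1');tops('scene0')
E
```

```text
top0 100 [0.657  0.0835 0.0976] [0.035 0.032 0.015] fit (array([0.65637981, 0.08319957]), np.float64(0.015467102839407703))
top0 101 [ 0.6528 -0.0239  0.0982] [0.035 0.034 0.016] fit (array([ 0.65214251, -0.02425603]), np.float64(0.01554548820761508))
top0 113 [ 0.6519 -0.2601  0.098 ] [0.034 0.036 0.016] fit (array([ 0.65144252, -0.25933358]), np.float64(0.015503534260609774))
top1 67 [0.6565 0.0872 0.0973] [0.034 0.025 0.013] fit (array([0.65647254, 0.08391603]), np.float64(0.014951693966984408))
top1 112 [ 0.6518 -0.26    0.0975] [0.034 0.036 0.014] fit (array([ 0.65174625, -0.25953865]), np.float64(0.01545434023930146))
scene0 45 [ 0.6192 -0.1479  0.0991] [0.014 0.017 0.017] fit (array([ 0.61617189, -0.14822084]), np.float64(0.007020673522669616))
scene0 152 [ 0.6515 -0.259   0.0966] [0.04  0.037 0.013] fit (array([ 0.65316335, -0.25967681]), np.float64(0.01568637671901188))
scene0 155 [ 0.6533 -0.0249  0.0967] [0.036 0.035 0.013] fit (array([ 0.65352311, -0.02438833]), np.float64(0.015526693245369844))
scene0 159 [0.6572 0.0829 0.097 ] [0.037 0.035 0.013] fit (array([0.65775891, 0.08306726]), np.float64(0.015686342756937904))
```

>>> {"name": "arm_command", "arguments": {
  "deltas": [
    {"xyz": [-0.69,0.5,0],"twist": 0},
    {"xyz": [-0.69,0.5,0],"twist": 0},
    {"xyz": [-0.69,0.5,0],"twist": 0},
    {"xyz": [-0.69,0.5,0],"twist": 0},
    {"xyz": [-0.69,0.49,0],"twist": 0},
    {"xyz": [-0.69,0.48,0.5],"twist": 0},
    {"xyz": [0,0,1],"twist": 0},
    {"xyz": [0,0,1],"twist": 0},
    {"xyz": [0,0,1],"twist": 0},
    {"xyz": [0,0,1],"twist": 0}
  ]
}}

```text
t: 14.3
tool_pos: [0.657, 0.0833, 0.1753]
orientation: [-3.142, -0.0, -3.042]
contact_force: [-0.2, -0.3, 0.0]
grip_width: 0.762
finger_force: 0.0
```

>>> {"name": "arm_command", "arguments": {
  "deltas": [
    {"xyz": [0,0,0.3],"twist": 0},
    {"xyz": [0,0,0],"twist": 0},
    {"xyz": [0,0,0],"twist": 0},
    {"xyz": [0,0,0],"twist": 0},
    {"xyz": [0,0,0],"twist": 0},
    {"xyz": [0,0,0],"twist": 0},
    {"xyz": [0,0,0],"twist": 0},
    {"xyz": [0,0,0],"twist": 0},
    {"xyz": [0,0,0],"twist": 0},
    {"xyz": [0,0,0],"twist": 0}
  ]
}}

```text
t: 15.3
tool_pos: [0.6569, 0.0836, 0.1688]
orientation: [3.142, -0.0, -3.042]
contact_force: [-0.2, 0.1, -0.8]
grip_width: 0.763
finger_force: 0.0
```

```bash
python3 - <<'E'
from h import *
go(.657,.083,.074,np.pi+np.deg2rad(5.7))
save('scene','sc1');tops('sc1')
E
```

```text
now [0.6569 0.0836 0.1688] ori [ 3.1416e+00 -1.0000e-04 -3.0417e+00] twist first 0.0 then xyz [-0.   -0.02  3.79] t 15.3 q6 -1.7
sc1 153 [ 0.653  -0.26    0.0967] [0.035 0.036 0.013] fit (array([ 0.65308836, -0.2597848 ]), np.float64(0.015757708441947668))
sc1 42 [ 0.6195 -0.1481  0.0986] [0.011 0.017 0.016] fit (array([ 0.61702614, -0.14789408]), np.float64(0.0064478289802174))
sc1 151 [ 0.6528 -0.0252  0.0963] [0.036 0.036 0.013] fit (array([ 0.65360563, -0.02449543]), np.float64(0.015553276366425435))
sc1 162 [0.6578 0.0829 0.097 ] [0.036 0.035 0.014] fit (array([0.65769973, 0.08307973]), np.float64(0.015672264448682832))
```

Aligned. Descend and grip.

>>> {"name": "arm_command", "arguments": {
  "deltas": [
    {"xyz": [0,0,0.6],"twist": 0},
    {"xyz": [0,0,0.6],"twist": 0},
    {"xyz": [0,0,0.6],"twist": 0},
    {"xyz": [0,0,0.6],"twist": 0},
    {"xyz": [0,0,0.6],"twist": 0},
    {"xyz": [0,0,0.5],"twist": 0},
    {"xyz": [0,0,0.25],"twist": 0},
    {"xyz": [0,0,0],"twist": 0},
    {"xyz": [0,0,0],"twist": 0},
    {"xyz": [0,0,0],"twist": 0}
  ]
}}

```text
t: 16.35
tool_pos: [0.6577, 0.0836, 0.0763]
orientation: [-3.141, 0.002, -3.042]
contact_force: [0.8, 0.8, 0.5]
grip_width: 0.762
finger_force: 0.0
```

>>> {"name": "arm_command", "arguments": {
  "deltas": [
    {"xyz": [0,0,0],"twist": 0},
    {"xyz": [0,0,0],"twist": 0},
    {"xyz": [0,0,0],"twist": 0},
    {"xyz": [0,0,0],"twist": 0},
    {"xyz": [0,0,0],"twist": 0},
    {"xyz": [0,0,0],"twist": 0},
    {"xyz": [0,0,0],"twist": 0},
    {"xyz": [0,0,0],"twist": 0},
    {"xyz": [0,0,0],"twist": 0},
    {"xyz": [0,0,0],"twist": 0}
  ],
  "fingers": 25,
  "grip_force": 30
}}

```text
t: 17.35
tool_pos: [0.6576, 0.0834, 0.076]
orientation: [-3.141, 0.001, -3.042]
contact_force: [-0.7, -1.3, 5.5]
grip_width: 0.419
finger_force: 30.3
```

>>> {"name": "arm_command", "arguments": {
  "deltas": [
    {"xyz": [0,0,-0.3],"twist": 0},
    {"xyz": [0,0,-0.7],"twist": 0},
    {"xyz": [0,0,-1],"twist": 0},
    {"xyz": [0,0,-1],"twist": 0},
    {"xyz": [0,0,-1],"twist": 0},
    {"xyz": [0,0,-1],"twist": 0},
    {"xyz": [0,0,-1],"twist": 0},
    {"xyz": [0,0,-1],"twist": 0},
    {"xyz": [0,0,-1],"twist": 0},
    {"xyz": [0,0,-0.5],"twist": 0}
  ]
}}

```text
t: 18.35
tool_pos: [0.6574, 0.0839, 0.291]
orientation: [-3.141, 0.004, -3.041]
contact_force: [0.0, 0.2, -0.7]
grip_width: 0.414
finger_force: 30.3
```

```bash
python3 - <<'E'
from h import *
go(.4535,.0005,.2,np.pi+np.deg2rad(5.7))
E
```

```text
now [0.6574 0.0839 0.291 ] ori [-3.1414  0.004  -3.0414] twist first 0.01 then xyz [ 8.45 -2.51  3.64] t 18.35 q6 -1.7
```

>>> {"name": "arm_command", "arguments": {
  "deltas": [
    {"xyz": [0.5,-0.25,0],"twist": 0},
    {"xyz": [0.9,-0.25,0],"twist": 0},
    {"xyz": [1,-0.25,0],"twist": 0},
    {"xyz": [1,-0.25,0],"twist": 0},
    {"xyz": [1,-0.25,0],"twist": 0},
    {"xyz": [1,-0.25,0],"twist": 0},
    {"xyz": [1,-0.25,0],"twist": 0},
    {"xyz": [0.9,-0.25,0],"twist": 0},
    {"xyz": [0.75,-0.25,0],"twist": 0},
    {"xyz": [0.4,-0.26,0],"twist": 0}
  ]
}}

```text
t: 19.35
tool_pos: [0.4514, 0.0001, 0.2871]
orientation: [3.141, -0.001, -3.042]
contact_force: [0.3, -0.1, -2.0]
grip_width: 0.416
finger_force: 30.3
```

>>> {"name": "arm_command", "arguments": {
  "deltas": [
    {"xyz": [0,0,0],"twist": 0},
    {"xyz": [0,0,0.7],"twist": 0},
    {"xyz": [0,0,1],"twist": 0},
    {"xyz": [0,0,1],"twist": 0},
    {"xyz": [0,0,1],"twist": 0},
    {"xyz": [0,0,1],"twist": 0},
    {"xyz": [0,0,0.5],"twist": 0},
    {"xyz": [0,0,0.3],"twist": 0},
    {"xyz": [0,0,0],"twist": 0},
    {"xyz": [0,0,0],"twist": 0}
  ]
}}

```text
t: 20.35
tool_pos: [0.4539, -0.0001, 0.1512]
orientation: [-3.141, 0.002, -3.042]
contact_force: [-0.1, 0.3, -2.0]
grip_width: 0.414
finger_force: 30.3
```

```bash
python3 - <<'E'
from h import *
go(.4535,.0005,.087,np.pi+np.deg2rad(5.7))
c,p,d=wshot('w4'); cv2.imwrite('pics/w4c.png',cv2.resize(p[100:480,130:510,::-1].astype(np.uint8),None,fx=1.5,fy=1.5))
E
```

```text
now [ 4.539e-01 -1.000e-04  1.512e-01] ori [-3.1411e+00  1.8000e-03 -3.0417e+00] twist first 0.0 then xyz [0.02 0.02 2.57] t 20.35 q6 -1.9
```

View pics/w4c.png

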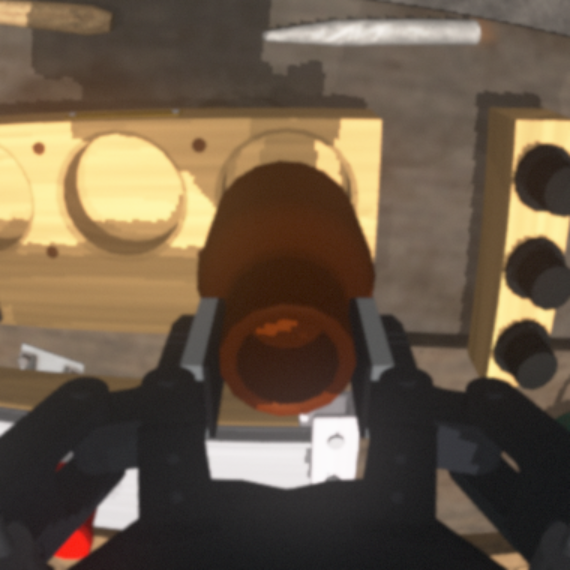

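The crop shows the bottle held upright by the neck, its axis at column ~287, over well 1 whose rim centre is near column 289. Descending.

>>> {"name": "arm_command", "arguments": {
  "deltas": [
    {"xyz": [0,0.02,0.4],"twist": 0},
    {"xyz": [0,0,0.4],"twist": 0},
    {"xyz": [0,0,0.4],"twist": 0},
    {"xyz": [0,0,0.4],"twist": 0},
    {"xyz": [0,0,0.3],"twist": 0},
    {"xyz": [0,0,0.3],"twist": 0},
    {"xyz": [0,0,0.2],"twist": 0},
    {"xyz": [0,0,0.12],"twist": 0},
    {"xyz": [0,0,0],"twist": 0},
    {"xyz": [0,0,0],"twist": 0}
  ]
}}

```text
t: 21.4
tool_pos: [0.4532, 0.0005, 0.0873]
orientation: [-3.141, 0.001, -3.042]
contact_force: [0.5, -0.1, -1.2]
grip_width: 0.416
finger_force: 30.3
```

>>> {"name": "arm_command", "arguments": {
  "deltas": [
    {"xyz": [0,0,0.06],"twist": 0},
    {"xyz": [0,0,0],"twist": 0},
    {"xyz": [0,0,0],"twist": 0},
    {"xyz": [0,0,0],"twist": 0},
    {"xyz": [0,0,0],"twist": 0},
    {"xyz": [0,0,0],"twist": 0},
    {"xyz": [0,0,0],"twist": 0},
    {"xyz": [0,0,0],"twist": 0},
    {"xyz": [0,0,0],"twist": 0},
    {"xyz": [0,0,0],"twist": 0}
  ]
}}

```text
t: 22.4
tool_pos: [0.4534, 0.0004, 0.086]
orientation: [-3.141, 0.001, -3.042]
contact_force: [0.2, -1.8, 3.1]
grip_width: 0.416
finger_force: 30.7
```

>>> {"name": "arm_command", "arguments": {
  "deltas": [
    {"xyz": [0,0,0],"twist": 0},
    {"xyz": [0,0,0],"twist": 0},
    {"xyz": [0,0,0],"twist": 0},
    {"xyz": [0,0,0],"twist": 0},
    {"xyz": [0,0,0],"twist": 0},
    {"xyz": [0,0,-0.5],"twist": 0},
    {"xyz": [0,0,-1],"twist": 0},
    {"xyz": [0,0,-1],"twist": 0},
    {"xyz": [0,0,-1],"twist": 0},
    {"xyz": [0,0,-1],"twist": 0}
  ],
  "fingers": 60
}}

```text
t: 23.4
tool_pos: [0.453, 0.0006, 0.2002]
orientation: [-3.141, 0.001, -3.042]
contact_force: [0.7, 0.2, 0.6]
grip_width: 0.706
finger_force: 0.0
```

>>> {"name": "arm_command", "arguments": {
  "deltas": [
    {"xyz": [0,0,-1],"twist": 0},
    {"xyz": [0,0,-1],"twist": 0},
    {"xyz": [0,0,-1],"twist": 0},
    {"xyz": [0,0,-1],"twist": 0},
    {"xyz": [0,0,0],"twist": 0},
    {"xyz": [0,0,0],"twist": 0},
    {"xyz": [0,0,0],"twist": 0},
    {"xyz": [0,0,0],"twist": 0},
    {"xyz": [0,0,0],"twist": 0},
    {"xyz": [0,0,0],"twist": 0}
  ]
}}

```text
t: 24.4
tool_pos: [0.4527, 0.0006, 0.2973]
orientation: [3.141, -0.001, -3.042]
contact_force: [0.6, 1.2, 0.0]
grip_width: 0.704
finger_force: 0.0
```

```bash
sed -i 's/def tops(fn):/def tops(fn,x0=.6,x1=.72):/; s/P\[...,0\]>.6)&(P\[...,0\]<.72)&/P[...,0]>x0)\&(P[...,0]<x1)\&/; s/<.108)$/<.114)/' h.py; python3 - <<'E'
from h import *
save('scene','sc2');tops('sc2');print();tops('sc2',.43,.475)
go(.6535,-.0245,.29,np.pi+np.deg2rad(5.7))
E
```

```text
sc2 58 [ 0.6172 -0.1483  0.1018] [0.015 0.019 0.023] fit (array([ 0.6152781 , -0.14821696]), np.float64(0.007684282980313365))
sc2 163 [ 0.6521 -0.2599  0.0969] [0.039 0.037 0.014] fit (array([ 0.65323605, -0.25962345]), np.float64(0.01563537432245424))
sc2 158 [ 0.6533 -0.0247  0.0966] [0.036 0.035 0.013] fit (array([ 0.65378978, -0.02428169]), np.float64(0.015646000406625213))

sc2 89 [ 4.508e-01 -1.000e-04  1.011e-01] [0.031 0.032 0.022] fit (array([ 4.52689617e-01, -2.59268877e-04]), np.float64(0.014403774708615256))
now [0.4528 0.0006 0.2975] ori [ 3.1413e+00 -1.0000e-03 -3.0417e+00] twist first 0.0 then xyz [-7.89 -1.8   0.3 ] t 24.45 q6 -1.89
```

>>> {"name": "arm_command", "arguments": {
  "deltas": [
    {"xyz": [-0.5,-0.18,0],"twist": 0},
    {"xyz": [-0.9,-0.18,0],"twist": 0},
    {"xyz": [-1,-0.18,0],"twist": 0},
    {"xyz": [-1,-0.18,0],"twist": 0},
    {"xyz": [-1,-0.18,0],"twist": 0},
    {"xyz": [-1,-0.18,0],"twist": 0},
    {"xyz": [-1,-0.18,0],"twist": 0},
    {"xyz": [-0.9,-0.18,0],"twist": 0},
    {"xyz": [-0.59,-0.18,0.5],"twist": 0},
    {"xyz": [0,-0.18,0.7],"twist": 0}
  ]
}}

```text
t: 25.45
tool_pos: [0.6555, -0.0248, 0.268]
orientation: [-3.141, 0.002, -3.041]
contact_force: [0.2, 0.1, -0.2]
grip_width: 0.702
finger_force: 0.0
```

>>> {"name": "arm_command", "arguments": {
  "deltas": [
    {"xyz": [0,0,1],"twist": 0},
    {"xyz": [0,0,1],"twist": 0},
    {"xyz": [0,0,1],"twist": 0},
    {"xyz": [0,0,0.7],"twist": 0},
    {"xyz": [0,0,0],"twist": 0},
    {"xyz": [0,0,0],"twist": 0},
    {"xyz": [0,0,0],"twist": 0},
    {"xyz": [0,0,0],"twist": 0},
    {"xyz": [0,0,0],"twist": 0},
    {"xyz": [0,0,0],"twist": 0}
  ]
}}

```text
t: 26.45
tool_pos: [0.6541, -0.0246, 0.1764]
orientation: [-3.141, 0.001, -3.042]
contact_force: [-0.1, -0.2, -0.5]
grip_width: 0.702
finger_force: 0.0
```

```bash
python3 - <<'E'
from h import *
save('scene','sc3');tops('sc3');print();tops('sc3',.43,.475)
go(.6535,-.0245,.076,np.pi+np.deg2rad(5.7))
E
```

```text
sc3 63 [ 0.6187 -0.1481  0.1023] [0.015 0.019 0.022] fit (array([ 0.6167842 , -0.14763138]), np.float64(0.0069796243635787195))
sc3 156 [ 0.6522 -0.2601  0.097 ] [0.039 0.037 0.014] fit (array([ 0.65329202, -0.2597023 ]), np.float64(0.015817147699097707))
sc3 156 [ 0.6525 -0.0249  0.0974] [0.036 0.037 0.014] fit (array([ 0.65347601, -0.02426416]), np.float64(0.015522237329216662))

sc3 86 [ 0.4501 -0.0008  0.1019] [0.03  0.032 0.024] fit (array([4.52877289e-01, 1.05751714e-04]), np.float64(0.014562145746553805))
now [ 0.6539 -0.0246  0.1762] ori [-3.1413e+00  9.0000e-04 -3.0416e+00] twist first 0.0 then xyz [0.02 0.   4.01] t 26.5 q6 -1.86
```

Well 2 target for the next move: (0.462, -0.082).

>>> {"name": "arm_command", "arguments": {
  "deltas": [
    {"xyz": [0,0,0.6],"twist": 0},
    {"xyz": [0,0,0.7],"twist": 0},
    {"xyz": [0,0,0.7],"twist": 0},
    {"xyz": [0,0,0.7],"twist": 0},
    {"xyz": [0,0,0.6],"twist": 0},
    {"xyz": [0,0,0.5],"twist": 0},
    {"xyz": [0,0,0.25],"twist": 0},
    {"xyz": [0,0,0],"twist": 0},
    {"xyz": [0,0,0],"twist": 0},
    {"xyz": [0,0,0],"twist": 0}
  ]
}}

```text
t: 27.5
tool_pos: [0.6545, -0.0247, 0.0755]
orientation: [-3.141, 0.002, -3.042]
contact_force: [0.7, -0.4, -1.1]
grip_width: 0.707
finger_force: 0.0
```

>>> {"name": "arm_command", "arguments": {
  "deltas": [
    {"xyz": [0,0,0],"twist": 0},
    {"xyz": [0,0,0],"twist": 0},
    {"xyz": [0,0,0],"twist": 0},
    {"xyz": [0,0,0],"twist": 0},
    {"xyz": [0,0,0],"twist": 0},
    {"xyz": [0,0,0],"twist": 0},
    {"xyz": [0,0,0],"twist": 0},
    {"xyz": [0,0,0],"twist": 0},
    {"xyz": [0,0,0],"twist": 0},
    {"xyz": [0,0,0],"twist": 0}
  ],
  "fingers": 25,
  "grip_force": 30
}}

```text
t: 28.5
tool_pos: [0.6543, -0.0248, 0.0753]
orientation: [-3.141, 0.001, -3.042]
contact_force: [-0.1, -1.1, 5.5]
grip_width: 0.401
finger_force: 30.6
```

>>> {"name": "arm_command", "arguments": {
  "deltas": [
    {"xyz": [0,0,-0.3],"twist": 0},
    {"xyz": [0,0,-0.7],"twist": 0},
    {"xyz": [0,0,-1],"twist": 0},
    {"xyz": [0,0,-1],"twist": 0},
    {"xyz": [0,0,-1],"twist": 0},
    {"xyz": [0,0,-1],"twist": 0},
    {"xyz": [0,0,-1],"twist": 0},
    {"xyz": [0,0,-1],"twist": 0},
    {"xyz": [0,0,-1],"twist": 0},
    {"xyz": [0,0,-1],"twist": 0}
  ]
}}

```text
t: 29.5
tool_pos: [0.6531, -0.0242, 0.3004]
orientation: [3.141, -0.001, -3.041]
contact_force: [1.1, -0.2, -1.0]
grip_width: 0.403
finger_force: 30.3
```

```bash
python3 - <<'E'
from h import *
go(.462,-.082,.086,np.pi+np.deg2rad(5.7))
E
```

```text
now [ 0.6531 -0.0242  0.3004] ori [ 3.1411e+00 -8.0000e-04 -3.0415e+00] twist first 0.01 then xyz [ 7.83 -1.54  8.58] t 29.5 q6 -1.86
```

>>> {"name": "arm_command", "arguments": {
  "deltas": [
    {"xyz": [0.5,-0.15,0],"twist": 0},
    {"xyz": [0.8,-0.15,0],"twist": 0},
    {"xyz": [1,-0.15,0],"twist": 0},
    {"xyz": [1,-0.15,0],"twist": 0},
    {"xyz": [1,-0.15,0],"twist": 0},
    {"xyz": [1,-0.15,0],"twist": 0},
    {"xyz": [1,-0.16,0],"twist": 0},
    {"xyz": [0.8,-0.16,0],"twist": 0},
    {"xyz": [0.5,-0.16,0],"twist": 0},
    {"xyz": [0.22,-0.16,0],"twist": 0}
  ]
}}

```text
t: 30.5
tool_pos: [0.4621, -0.0824, 0.2996]
orientation: [-3.142, 0.001, -3.042]
contact_force: [-0.0, -0.4, -2.9]
grip_width: 0.405
finger_force: 30.3
```

>>> {"name": "arm_command", "arguments": {
  "deltas": [
    {"xyz": [0,0,0],"twist": 0},
    {"xyz": [0,0,0.8],"twist": 0},
    {"xyz": [0,0,1],"twist": 0},
    {"xyz": [0,0,1],"twist": 0},
    {"xyz": [0,0,1],"twist": 0},
    {"xyz": [0,0,1],"twist": 0},
    {"xyz": [0,0,0.8],"twist": 0},
    {"xyz": [0,0,0.4],"twist": 0},
    {"xyz": [0,0,0],"twist": 0},
    {"xyz": [0,0,0],"twist": 0}
  ]
}}

```text
t: 31.5
tool_pos: [0.4639, -0.0825, 0.1501]
orientation: [-3.141, 0.001, -3.041]
contact_force: [0.9, -0.4, -1.6]
grip_width: 0.4
finger_force: 30.3
```

```bash
python3 - <<'E'
from h import *
go(.462,-.082,.085,np.pi+np.deg2rad(5.7))
E
```

```text
now [ 0.4639 -0.0825  0.1501] ori [-3.1411e+00  1.1000e-03 -3.0415e+00] twist first 0.01 then xyz [0.07 0.03 2.6 ] t 31.5 q6 -2.06
```

>>> {"name": "arm_command", "arguments": {
  "deltas": [
    {"xyz": [0.05,0,0.4],"twist": 0},
    {"xyz": [0,0,0.4],"twist": 0},
    {"xyz": [0,0,0.4],"twist": 0},
    {"xyz": [0,0,0.4],"twist": 0},
    {"xyz": [0,0,0.3],"twist": 0},
    {"xyz": [0,0,0.3],"twist": 0},
    {"xyz": [0,0,0.2],"twist": 0},
    {"xyz": [0,0,0.18],"twist": 0},
    {"xyz": [0,0,0],"twist": 0},
    {"xyz": [0,0,0],"twist": 0}
  ]
}}

```text
t: 32.5
tool_pos: [0.4624, -0.0828, 0.0854]
orientation: [-3.141, 0.001, -3.042]
contact_force: [0.3, 0.1, 0.6]
grip_width: 0.399
finger_force: 30.5
```

Seated; release and go up.

>>> {"name": "arm_command", "arguments": {
  "deltas": [
    {"xyz": [0,0,0.02],"twist": 0},
    {"xyz": [0,0,0],"twist": 0},
    {"xyz": [0,0,0],"twist": 0},
    {"xyz": [0,0,0],"twist": 0},
    {"xyz": [0,0,0],"twist": 0},
    {"xyz": [0,0,-0.5],"twist": 0},
    {"xyz": [0,0,-1],"twist": 0},
    {"xyz": [0,0,-1],"twist": 0},
    {"xyz": [0,0,-1],"twist": 0},
    {"xyz": [0,0,-1],"twist": 0}
  ],
  "fingers": 60
}}

```text
t: 33.5
tool_pos: [0.4618, -0.0824, 0.1989]
orientation: [-3.141, 0.001, -3.042]
contact_force: [0.9, -0.3, -0.6]
grip_width: 0.704
finger_force: 0.0
```

>>> {"name": "arm_command", "arguments": {
  "deltas": [
    {"xyz": [0,0,-1],"twist": 0},
    {"xyz": [0,0,-1],"twist": 0},
    {"xyz": [0,0,-1],"twist": 0},
    {"xyz": [0,0,-1],"twist": 0},
    {"xyz": [0,0,0],"twist": 0},
    {"xyz": [0,0,0],"twist": 0},
    {"xyz": [0,0,0],"twist": 0},
    {"xyz": [0,0,0],"twist": 0},
    {"xyz": [0,0,0],"twist": 0},
    {"xyz": [0,0,0],"twist": 0}
  ]
}}

```text
t: 34.5
tool_pos: [0.4615, -0.0823, 0.296]
orientation: [3.141, -0.001, -3.042]
contact_force: [-0.1, -0.0, 0.2]
grip_width: 0.705
finger_force: 0.0
```

```bash
python3 - <<'E'
from h import *
save('scene','sc4');tops('sc4');print();tops('sc4',.43,.48)
go(.653,-.2597,.29,np.pi+np.deg2rad(5.7))
E
```

```text
sc4 65 [ 0.6164 -0.1476  0.1018] [0.017 0.018 0.024] fit (array([ 0.61523577, -0.14801592]), np.float64(0.007868874242599194))
sc4 155 [ 0.6524 -0.2609  0.0969] [0.038 0.037 0.013] fit (array([ 0.65305252, -0.25962801]), np.float64(0.015671432685148624))

sc4 118 [ 0.4582 -0.0821  0.1009] [0.034 0.035 0.021] fit (array([ 0.46066189, -0.08204842]), np.float64(0.015244891471732365))
sc4 83 [ 0.4517 -0.0006  0.1027] [0.032 0.033 0.021] fit (array([4.53175449e-01, 2.40977327e-04]), np.float64(0.014978564185553468))
now [ 0.4616 -0.0824  0.2963] ori [ 3.1411e+00 -9.0000e-04 -3.0417e+00] twist first 0.0 then xyz [-6.91 -7.82  0.25] t 34.55 q6 -2.06
```

>>> {"name": "arm_command", "arguments": {
  "deltas": [
    {"xyz": [-0.4,-0.6,0],"twist": 0},
    {"xyz": [-0.8,-0.9,0],"twist": 0},
    {"xyz": [-0.9,-0.9,0],"twist": 0},
    {"xyz": [-0.9,-0.9,0],"twist": 0},
    {"xyz": [-0.9,-0.9,0],"twist": 0},
    {"xyz": [-0.9,-0.9,0],"twist": 0},
    {"xyz": [-0.8,-0.9,0],"twist": 0},
    {"xyz": [-0.7,-0.9,0],"twist": 0},
    {"xyz": [-0.4,-0.6,0.5],"twist": 0},
    {"xyz": [-0.2,-0.32,0.7],"twist": 0}
  ]
}}

```text
t: 35.55
tool_pos: [0.6541, -0.2613, 0.2669]
orientation: [-3.14, 0.002, -3.042]
contact_force: [-0.1, 0.4, 0.5]
grip_width: 0.703
finger_force: 0.0
```

>>> {"name": "arm_command", "arguments": {
  "deltas": [
    {"xyz": [0,0,1],"twist": 0},
    {"xyz": [0,0,1],"twist": 0},
    {"xyz": [0,0,1],"twist": 0},
    {"xyz": [0,0,0.7],"twist": 0},
    {"xyz": [0,0,0],"twist": 0},
    {"xyz": [0,0,0],"twist": 0},
    {"xyz": [0,0,0],"twist": 0},
    {"xyz": [0,0,0],"twist": 0},
    {"xyz": [0,0,0],"twist": 0},
    {"xyz": [0,0,0],"twist": 0}
  ]
}}

```text
t: 36.55
tool_pos: [0.6532, -0.2599, 0.1752]
orientation: [-3.141, 0.001, -3.042]
contact_force: [1.2, 0.1, -1.0]
grip_width: 0.704
finger_force: 0.0
```

```bash
python3 - <<'E'
from h import *
save('scene','sc5');tops('sc5');print();tops('sc5',.43,.48)
go(.653,-.2597,.076,np.pi+np.deg2rad(5.7))
E
```

```text
sc5 61 [ 0.6188 -0.1475  0.1023] [0.015 0.017 0.022] fit (array([ 0.61731908, -0.14744434]), np.float64(0.006428008839059666))
sc5 151 [ 0.6528 -0.2606  0.0967] [0.036 0.037 0.013] fit (array([ 0.65315772, -0.25974578]), np.float64(0.015581822017702888))

sc5 118 [ 0.4581 -0.0826  0.1017] [0.033 0.035 0.023] fit (array([ 0.46097392, -0.08200341]), np.float64(0.015133770667683321))
sc5 86 [ 0.4507 -0.0011  0.1015] [0.033 0.032 0.022] fit (array([ 4.52738200e-01, -3.79893477e-04]), np.float64(0.014436825849340293))
now [ 0.6531 -0.2599  0.1749] ori [-3.1411e+00  7.0000e-04 -3.0417e+00] twist first 0.0 then xyz [0.   0.01 3.96] t 36.6 q6 -2.19
```

>>> {"name": "arm_command", "arguments": {
  "deltas": [
    {"xyz": [0,0,0.6],"twist": 0},
    {"xyz": [0,0,0.7],"twist": 0},
    {"xyz": [0,0,0.7],"twist": 0},
    {"xyz": [0,0,0.7],"twist": 0},
    {"xyz": [0,0,0.6],"twist": 0},
    {"xyz": [0,0,0.4],"twist": 0},
    {"xyz": [0,0,0.25],"twist": 0},
    {"xyz": [0,0,0],"twist": 0},
    {"xyz": [0,0,0],"twist": 0},
    {"xyz": [0,0,0],"twist": 0}
  ]
}}

```text
t: 37.6
tool_pos: [0.6537, -0.2602, 0.0769]
orientation: [-3.14, 0.002, -3.042]
contact_force: [-0.4, 0.5, 0.3]
grip_width: 0.701
finger_force: 0.0
```

>>> {"name": "arm_command", "arguments": {
  "deltas": [
    {"xyz": [0,0,0],"twist": 0},
    {"xyz": [0,0,0],"twist": 0},
    {"xyz": [0,0,0],"twist": 0},
    {"xyz": [0,0,0],"twist": 0},
    {"xyz": [0,0,0],"twist": 0},
    {"xyz": [0,0,0],"twist": 0},
    {"xyz": [0,0,0],"twist": 0},
    {"xyz": [0,0,0],"twist": 0},
    {"xyz": [0,0,0],"twist": 0},
    {"xyz": [0,0,0],"twist": 0}
  ],
  "fingers": 25,
  "grip_force": 30
}}

```text
t: 38.6
tool_pos: [0.6535, -0.2603, 0.0767]
orientation: [-3.14, 0.001, -3.042]
contact_force: [-1.3, -0.4, 5.3]
grip_width: 0.417
finger_force: 30.2
```

>>> {"name": "arm_command", "arguments": {
  "deltas": [
    {"xyz": [0,0,-0.3],"twist": 0},
    {"xyz": [0,0,-0.7],"twist": 0},
    {"xyz": [0,0,-1],"twist": 0},
    {"xyz": [0,0,-1],"twist": 0},
    {"xyz": [0,0,-1],"twist": 0},
    {"xyz": [0,0,-1],"twist": 0},
    {"xyz": [0,0,-1],"twist": 0},
    {"xyz": [0,0,-1],"twist": 0},
    {"xyz": [0,0,-1],"twist": 0},
    {"xyz": [0,0,-1],"twist": 0}
  ]
}}

```text
t: 39.6
tool_pos: [0.6524, -0.2591, 0.3014]
orientation: [3.14, -0.001, -3.041]
contact_force: [0.3, 0.8, -2.0]
grip_width: 0.416
finger_force: 30.4
```

```bash
python3 - <<'E'
from h import *
go(.4698,-.166,.086,np.pi+np.deg2rad(5.7))
E
```

```text
now [ 0.6524 -0.2591  0.3014] ori [ 3.1404e+00 -1.2000e-03 -3.0414e+00] twist first 0.01 then xyz [6.9  4.43 8.62] t 39.6 q6 -2.19
```

>>> {"name": "arm_command", "arguments": {
  "deltas": [
    {"xyz": [0.4,0.3,0],"twist": 0},
    {"xyz": [0.8,0.45,0],"twist": 0},
    {"xyz": [0.9,0.5,0],"twist": 0},
    {"xyz": [0.9,0.5,0],"twist": 0},
    {"xyz": [0.9,0.5,0],"twist": 0},
    {"xyz": [0.9,0.5,0],"twist": 0},
    {"xyz": [0.8,0.5,0],"twist": 0},
    {"xyz": [0.7,0.5,0],"twist": 0},
    {"xyz": [0.4,0.4,0],"twist": 0},
    {"xyz": [0.2,0.28,0],"twist": 0}
  ]
}}

```text
t: 40.6
tool_pos: [0.469, -0.1658, 0.3007]
orientation: [3.141, -0.0, -3.042]
contact_force: [-0.8, -0.3, -2.3]
grip_width: 0.42
finger_force: 30.4
```

>>> {"name": "arm_command", "arguments": {
  "deltas": [
    {"xyz": [0,0,0],"twist": 0},
    {"xyz": [0,0,0.8],"twist": 0},
    {"xyz": [0,0,1],"twist": 0},
    {"xyz": [0,0,1],"twist": 0},
    {"xyz": [0,0,1],"twist": 0},
    {"xyz": [0,0,1],"twist": 0},
    {"xyz": [0,0,0.8],"twist": 0},
    {"xyz": [0,0,0.4],"twist": 0},
    {"xyz": [0,0,0],"twist": 0},
    {"xyz": [0,0,0],"twist": 0}
  ]
}}

```text
t: 41.6
tool_pos: [0.471, -0.1672, 0.1514]
orientation: [-3.141, 0.001, -3.042]
contact_force: [-0.2, -0.1, -1.8]
grip_width: 0.418
finger_force: 30.4
```

```bash
python3 - <<'E'
from h import *
go(.4702,-.166,.0867,np.pi+np.deg2rad(5.7))
E
```

```text
now [ 0.471  -0.1672  0.1514] ori [-3.1408e+00  1.0000e-03 -3.0417e+00] twist first 0.0 then xyz [0.03 0.05 2.59] t 41.6 q6 -2.22
```

>>> {"name": "arm_command", "arguments": {
  "deltas": [
    {"xyz": [0,0.03,0.4],"twist": 0},
    {"xyz": [0,0,0.4],"twist": 0},
    {"xyz": [0,0,0.4],"twist": 0},
    {"xyz": [0,0,0.4],"twist": 0},
    {"xyz": [0,0,0.3],"twist": 0},
    {"xyz": [0,0,0.3],"twist": 0},
    {"xyz": [0,0,0.2],"twist": 0},
    {"xyz": [0,0,0.18],"twist": 0},
    {"xyz": [0,0,0],"twist": 0},
    {"xyz": [0,0,0],"twist": 0}
  ]
}}

```text
t: 42.6
tool_pos: [0.4706, -0.1664, 0.0867]
orientation: [-3.141, 0.001, -3.042]
contact_force: [-0.7, -0.1, 0.6]
grip_width: 0.418
finger_force: 30.6
```

>>> {"name": "arm_command", "arguments": {
  "deltas": [
    {"xyz": [0,0,0.02],"twist": 0},
    {"xyz": [0,0,0],"twist": 0},
    {"xyz": [0,0,0],"twist": 0},
    {"xyz": [0,0,0],"twist": 0},
    {"xyz": [0,0,0],"twist": 0},
    {"xyz": [0,0,-0.5],"twist": 0},
    {"xyz": [0,0,-1],"twist": 0},
    {"xyz": [0,0,-1],"twist": 0},
    {"xyz": [0,0,-1],"twist": 0},
    {"xyz": [0,0,-1],"twist": 0}
  ],
  "fingers": 60
}}

```text
t: 43.6
tool_pos: [0.4702, -0.1661, 0.2002]
orientation: [-3.141, 0.001, -3.042]
contact_force: [0.2, -0.6, 1.2]
grip_width: 0.699
finger_force: 0.0
```

>>> {"name": "arm_command", "arguments": {
  "deltas": [
    {"xyz": [0,0,-1],"twist": 0},
    {"xyz": [0,0,-1],"twist": 0},
    {"xyz": [0,0,-1],"twist": 0},
    {"xyz": [0,0,0],"twist": 0},
    {"xyz": [0,1,0],"twist": 0},
    {"xyz": [0,1,0],"twist": 0},
    {"xyz": [0,1,0],"twist": 0},
    {"xyz": [0,1,0],"twist": 0},
    {"xyz": [0,0,0],"twist": 0},
    {"xyz": [0,0,0],"twist": 0}
  ]
}}

```text
t: 44.6
tool_pos: [0.4599, -0.0663, 0.2726]
orientation: [-3.141, -0.001, -3.04]
contact_force: [-0.1, 0.3, -0.2]
grip_width: 0.704
finger_force: 0.0
```

>>> {"name": "arm_command", "arguments": {
  "deltas": [
    {"xyz": [0,1,0],"twist": 0},
    {"xyz": [0,1,0],"twist": 0},
    {"xyz": [0,1,0],"twist": 0},
    {"xyz": [0,1,0],"twist": 0},
    {"xyz": [0,1,0],"twist": 0},
    {"xyz": [0,0,0],"twist": 0},
    {"xyz": [0,0,0],"twist": 0},
    {"xyz": [0,0,0],"twist": 0},
    {"xyz": [0,0,0],"twist": 0},
    {"xyz": [0,0,0],"twist": 0}
  ]
}}

```text
t: 45.6
tool_pos: [0.4479, 0.057, 0.273]
orientation: [-3.141, -0.0, -3.043]
contact_force: [0.5, -0.8, 0.5]
grip_width: 0.7
finger_force: 0.0
```

```bash
python3 - <<'E'
from h import *
save('scene','sc6');tops('sc6',.43,.49)
c,p,d=wshot('w6')
go(.474,.133,.1,np.pi+np.deg2rad(7.5))
E
```

```text
sc6 115 [ 0.4659 -0.1661  0.1014] [0.032 0.035 0.023] fit (array([ 0.46935795, -0.16590363]), np.float64(0.014659011281686127))
sc6 115 [ 0.459  -0.0825  0.1018] [0.033 0.036 0.022] fit (array([ 0.46109084, -0.08194633]), np.float64(0.015249594280785256))
sc6 85 [0.4511 0.0014 0.1015] [0.033 0.034 0.023] fit (array([0.45270013, 0.00234945]), np.float64(0.014953458077647669))
now [0.4478 0.0573 0.2731] ori [-3.1415 -0.     -3.0426] twist first -0.3 then xyz [-1.43  2.86  6.92] t 45.7 q6 -1.77
```

View pics/w6.png

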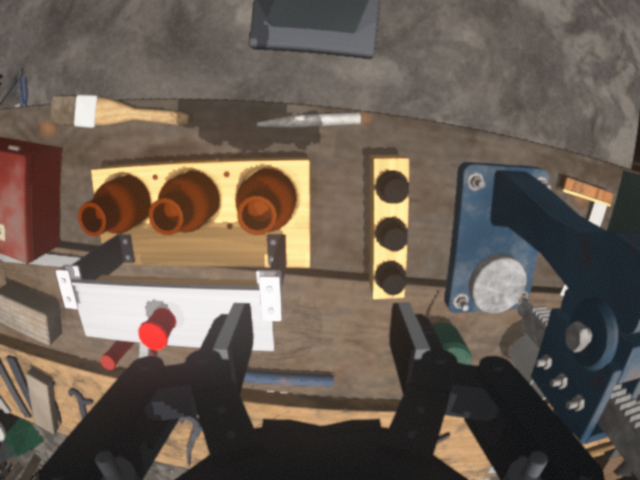

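The wrist view shows all three bottles standing in the wells, mouths near (93,218), (166,214) and (257,213). The stoppers are at (393,185), (391,234) and (391,278).

```bash
python3 - <<'E'
from h import *
c=get_calibration('wrist')
for uv in((393,185),(391,234),(391,278)): print(ray(c,*uv,.067).round(4))
P=load('top1')['P']
m=(P[...,0]>.4)&(P[...,0]<.65)&(P[...,1]>.19)&(P[...,1]<.22)
for y in (.19,.2,.21): 
  k=m&(P[...,1]>=y)&(P[...,1]<y+.01);print(y,P[k][:,2].max().round(3),P[k][P[k][:,2].argmax()].round(3))
go(.428,.1294,.12,np.pi+np.deg2rad(5.7))
E
```

```text
[0.4196 0.1233 0.067 ]
[0.4687 0.1287 0.067 ]
[0.5162 0.1367 0.067 ]
0.19 0.008 [0.44  0.192 0.008]
0.2 0.061 [0.634 0.21  0.061]
0.21 0.072 [0.641 0.219 0.072]
now [0.4478 0.0573 0.2731] ori [-3.1415 -0.     -3.0426] twist first -0.0 then xyz [0.5  2.95 6.12] t 45.7 q6 -1.77
```

>>> {"name": "arm_command", "arguments": {
  "deltas": [
    {"xyz": [0.25,0.6,0],"twist": 0},
    {"xyz": [0.25,0.8,0],"twist": 0},
    {"xyz": [0,0.8,0],"twist": 0},
    {"xyz": [0,0.75,0],"twist": 0},
    {"xyz": [0,0,1],"twist": 0},
    {"xyz": [0,0,1],"twist": 0},
    {"xyz": [0,0,1],"twist": 0},
    {"xyz": [0,0,1],"twist": 0},
    {"xyz": [0,0,1],"twist": 0},
    {"xyz": [0,0,0.9],"twist": 0}
  ],
  "fingers": 48
}}

```text
t: 46.7
tool_pos: [0.4277, 0.1298, 0.1245]
orientation: [-3.142, -0.0, -3.042]
contact_force: [0.2, 0.5, 0.1]
grip_width: 0.564
finger_force: 0.0
```

>>> {"name": "arm_command", "arguments": {
  "deltas": [
    {"xyz": [0,0,0],"twist": 0},
    {"xyz": [0,0,0],"twist": 0},
    {"xyz": [0,0,0],"twist": 0},
    {"xyz": [0,0,0],"twist": 0},
    {"xyz": [0,0,0],"twist": 0},
    {"xyz": [0,0,0],"twist": 0},
    {"xyz": [0,0,0],"twist": 0},
    {"xyz": [0,0,0],"twist": 0},
    {"xyz": [0,0,0],"twist": 0},
    {"xyz": [0,0,0],"twist": 0}
  ]
}}

```text
t: 47.7
tool_pos: [0.4279, 0.13, 0.1255]
orientation: [-3.142, -0.0, -3.042]
contact_force: [-0.2, 0.4, -0.0]
grip_width: 0.56
finger_force: 0.0
```

```bash
python3 - <<'E'
from h import *
c,p,d=wshot('w7'); cv2.imwrite('pics/w7c.png',cv2.resize(p[130:480,140:500,::-1].astype(np.uint8),None,fx=1.6,fy=1.6))
go(.428,.1294,.048,np.pi+np.deg2rad(5.7))
E
```

```text
now [0.4279 0.13   0.1255] ori [ 3.1416e+00 -1.0000e-04 -3.0417e+00] twist first 0.0 then xyz [-0.   -0.02  3.1 ] t 47.75 q6 -1.6
```

View pics/w7c.png

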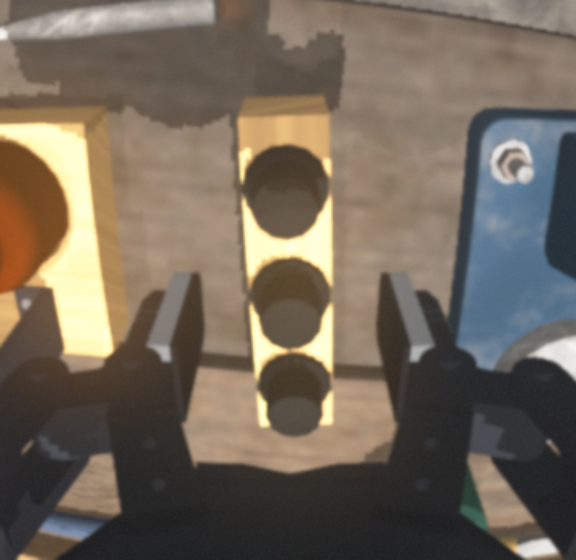

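The crop shows the front stopper's top centred at about (285,207), the middle one at (292,317) and the rear one at (295,408), with the open fingers well centred over the rack column.

```bash
python3 - <<'E'
from h import *
c=get_calibration('wrist')
for u,v in((285,207),(292,317),(295,408)): print(ray(c,140+u/1.6,130+v/1.6,.067).round(4))
E
```

```text
[0.424  0.1272 0.067 ]
[0.4704 0.1345 0.067 ]
[0.5179 0.1407 0.067 ]
```

>>> {"name": "arm_command", "arguments": {
  "deltas": [
    {"xyz": [0.08,-0.07,0.4],"twist": 0},
    {"xyz": [0,0,0.6],"twist": 0},
    {"xyz": [0,0,0.6],"twist": 0},
    {"xyz": [0,0,0.6],"twist": 0},
    {"xyz": [0,0,0.5],"twist": 0},
    {"xyz": [0,0,0.3],"twist": 0},
    {"xyz": [0,0,0.1],"twist": 0},
    {"xyz": [0,0,0],"twist": 0},
    {"xyz": [0,0,0],"twist": 0},
    {"xyz": [0,0,0],"twist": 0}
  ]
}}

```text
t: 48.75
tool_pos: [0.4267, 0.1281, 0.0488]
orientation: [-3.142, 0.002, -3.042]
contact_force: [0.1, 0.2, -0.3]
grip_width: 0.566
finger_force: 0.0
```

>>> {"name": "arm_command", "arguments": {
  "deltas": [
    {"xyz": [0,0,0],"twist": 0},
    {"xyz": [0,0,0],"twist": 0},
    {"xyz": [0,0,0],"twist": 0},
    {"xyz": [0,0,0],"twist": 0},
    {"xyz": [0,0,0],"twist": 0},
    {"xyz": [0,0,0],"twist": 0},
    {"xyz": [0,0,0],"twist": 0},
    {"xyz": [0,0,0],"twist": 0},
    {"xyz": [0,0,0],"twist": 0},
    {"xyz": [0,0,0],"twist": 0}
  ],
  "fingers": 15,
  "grip_force": 30
}}

```text
t: 49.75
tool_pos: [0.4266, 0.1281, 0.0487]
orientation: [3.142, 0.001, -3.042]
contact_force: [-1.9, 0.8, 4.5]
grip_width: 0.291
finger_force: 29.6
```

>>> {"name": "arm_command", "arguments": {
  "deltas": [
    {"xyz": [0,0,-0.3],"twist": 0},
    {"xyz": [0,0,-0.7],"twist": 0},
    {"xyz": [0,0,-1],"twist": 0},
    {"xyz": [0,0,-1],"twist": 0},
    {"xyz": [0,0,-1],"twist": 0},
    {"xyz": [0,0,-1],"twist": 0},
    {"xyz": [0,0,-1],"twist": 0},
    {"xyz": [0,0,-0.6],"twist": 0},
    {"xyz": [0,0,0],"twist": 0},
    {"xyz": [0,0,0],"twist": 0}
  ]
}}

```text
t: 50.75
tool_pos: [0.4257, 0.128, 0.2125]
orientation: [-3.142, -0.001, -3.042]
contact_force: [-0.5, 0.0, -0.6]
grip_width: 0.292
finger_force: 29.5
```

```bash
python3 - <<'E'
from h import *
c,p,d=wshot('w8'); cv2.imwrite('pics/w8c.png',cv2.resize(p[130:480,140:500,::-1].astype(np.uint8),None,fx=1.6,fy=1.6))
go(.453,.0003,.16,np.pi+np.deg2rad(5.7))
E
```

```text
now [0.4253 0.128  0.2117] ori [ 3.1415e+00 -2.2000e-03 -3.0417e+00] twist first 0.0 then xyz [-0.6  -5.19  2.07] t 50.8 q6 -1.61
```

View pics/w8c.png

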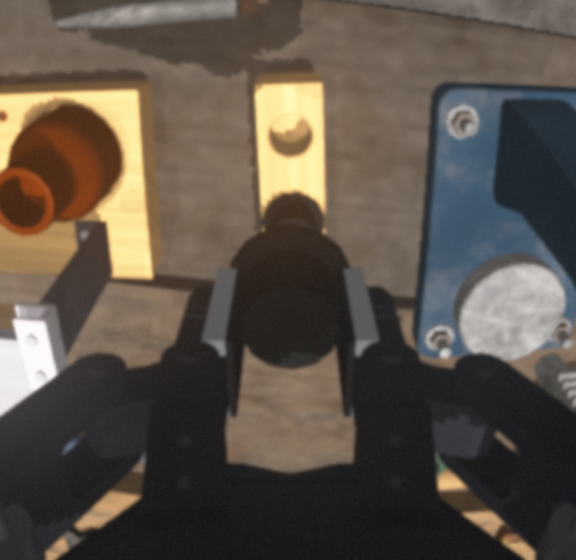

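The crop shows the stopper held upright between the pads, its top at (290,320), with its empty hole at (290,133).

>>> {"name": "arm_command", "arguments": {
  "deltas": [
    {"xyz": [-0.1,-0.4,0],"twist": 0},
    {"xyz": [-0.1,-0.8,0],"twist": 0},
    {"xyz": [-0.1,-0.9,0],"twist": 0},
    {"xyz": [-0.1,-0.9,0],"twist": 0},
    {"xyz": [-0.1,-0.9,0],"twist": 0},
    {"xyz": [-0.1,-0.8,0],"twist": 0},
    {"xyz": [0,-0.49,0],"twist": 0},
    {"xyz": [0,0,0.8],"twist": 0},
    {"xyz": [0,0,0.8],"twist": 0},
    {"xyz": [0,0,0.3],"twist": 0}
  ]
}}

```text
t: 51.8
tool_pos: [0.4522, 0.0004, 0.1627]
orientation: [3.14, -0.005, -3.042]
contact_force: [-0.3, 0.7, -0.4]
grip_width: 0.289
finger_force: 29.5
```

>>> {"name": "arm_command", "arguments": {
  "deltas": [
    {"xyz": [0,0,0],"twist": 0},
    {"xyz": [0,0,0],"twist": 0},
    {"xyz": [0,0,0],"twist": 0},
    {"xyz": [0,0,0],"twist": 0},
    {"xyz": [0,0,0],"twist": 0},
    {"xyz": [0,0,0],"twist": 0},
    {"xyz": [0,0,0],"twist": 0},
    {"xyz": [0,0,0],"twist": 0},
    {"xyz": [0,0,0],"twist": 0},
    {"xyz": [0,0,0],"twist": 0}
  ]
}}

```text
t: 52.8
tool_pos: [0.454, 0.0004, 0.1655]
orientation: [3.142, -0.0, -3.042]
contact_force: [0.2, 0.2, 0.1]
grip_width: 0.291
finger_force: 29.5
```

```bash
python3 - <<'E'
from h import *
go(.453,.0003,.1185,np.pi+np.deg2rad(5.7))
c,p,d=wshot('w9'); save('scene','sc9')
z=load('sc9');P=z['P'];cx=np.argwhere((abs(P[...,0]-.455)<.03)&(abs(P[...,1])<.04)&(P[...,2]>.08)&(P[...,2]<.2)).mean(0).astype(int);print(cx)
a=z['p'][cx[0]-45:cx[0]+45,cx[1]-60:cx[1]+60,::-1];a=cv2.resize(a,None,fx=4,fy=4,interpolation=cv2.INTER_CUBIC)
b=cv2.resize(p[150:450,170:470,::-1].astype(np.uint8),(360,360));cv2.imwrite('pics/w9c.png',np.hstack([cv2.resize(a,(430,360)),b]))
E
```

```text
now [4.540e-01 4.000e-04 1.655e-01] ori [ 3.1416 -0.     -3.0417] twist first 0.0 then xyz [ 0.04 -0.    1.88] t 52.8 q6 -1.89
[219 280]
```

View pics/w9c.png

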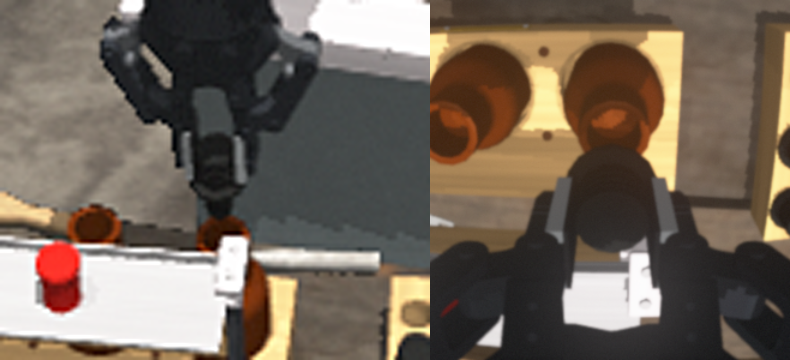

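Both halves show the stopper hanging just above the mouth of the bottle in well 1, centred on it (columns ~218 left, ~612 right). Lower gently.

>>> {"name": "arm_command", "arguments": {
  "deltas": [
    {"xyz": [0.02,0,0.25],"twist": 0},
    {"xyz": [0,0,0.25],"twist": 0},
    {"xyz": [0,0,0.25],"twist": 0},
    {"xyz": [0,0,0.25],"twist": 0},
    {"xyz": [0,0,0.2],"twist": 0},
    {"xyz": [0,0,0.2],"twist": 0},
    {"xyz": [0,0,0.2],"twist": 0},
    {"xyz": [0,0,0.1],"twist": 0},
    {"xyz": [0,0,0],"twist": 0},
    {"xyz": [0,0,0],"twist": 0}
  ]
}}

```text
t: 53.9
tool_pos: [0.4536, 0.0003, 0.1232]
orientation: [-3.141, 0.0, -3.042]
contact_force: [0.0, 0.3, -0.7]
grip_width: 0.293
finger_force: 29.5
```

>>> {"name": "arm_command", "arguments": {
  "deltas": [
    {"xyz": [0,0,0.04],"twist": 0},
    {"xyz": [0,0,0.04],"twist": 0},
    {"xyz": [0,0,0.04],"twist": 0},
    {"xyz": [0,0,0.03],"twist": 0},
    {"xyz": [0,0,0.02],"twist": 0},
    {"xyz": [0,0,0],"twist": 0},
    {"xyz": [0,0,0],"twist": 0},
    {"xyz": [0,0,0],"twist": 0},
    {"xyz": [0,0,0],"twist": 0},
    {"xyz": [0,0,0],"twist": 0}
  ]
}}

```text
t: 54.9
tool_pos: [0.4535, 0.0004, 0.1188]
orientation: [-3.142, 0.0, -3.042]
contact_force: [0.1, -0.2, 0.5]
grip_width: 0.291
finger_force: 29.5
```

>>> {"name": "arm_command", "arguments": {
  "deltas": [
    {"xyz": [0,0,0],"twist": 0},
    {"xyz": [0,0,0],"twist": 0},
    {"xyz": [0,0,0],"twist": 0},
    {"xyz": [0,0,0],"twist": 0},
    {"xyz": [0,0,-0.4],"twist": 0},
    {"xyz": [0,0,-0.8],"twist": 0},
    {"xyz": [0,0,-1],"twist": 0},
    {"xyz": [0,0,-1],"twist": 0},
    {"xyz": [0,0,0],"twist": 0},
    {"xyz": [0,0,0],"twist": 0}
  ],
  "fingers": 48
}}

```text
t: 55.9
tool_pos: [0.4538, 0.0003, 0.1996]
orientation: [-3.141, 0.002, -3.042]
contact_force: [0.0, -0.2, -0.6]
grip_width: 0.565
finger_force: 0.0
```

```bash
cat >> h.py <<'E'
def stop(fn):
    P=load(fn)['P'];p=load(fn)['p']
    m=(P[...,0]>.41)&(P[...,0]<.5)&(P[...,1]>-.2)&(P[...,1]<.04)&(P[...,2]>.117)&(P[...,2]<.145)&(p.max(2)<70)
    for k in comps(m,10):
        Q=P[k];print('stopper',len(Q),((Q.min(0)+Q.max(0))/2).round(4),'ztop',np.percentile(Q[:,2],95).round(4))
E
python3 - <<'E'
from h import *
save('scene','sc10');stop('sc10');tops('sc10',.43,.49)
go(.4755,.1348,.2,np.pi+np.deg2rad(5.7))
E
```

```text
stopper 123 [ 4.545e-01 -2.000e-04  1.285e-01] ztop 0.1384
sc10 117 [ 0.4669 -0.1665  0.1021] [0.035 0.036 0.024] fit (array([ 0.46986329, -0.1658131 ]), np.float64(0.014996507575631422))
sc10 117 [ 0.4593 -0.0822  0.1017] [0.036 0.034 0.023] fit (array([ 0.46116759, -0.0819549 ]), np.float64(0.015159668136125666))
now [0.4531 0.0005 0.1984] ori [ 3.1414e+00 -5.0000e-04 -3.0417e+00] twist first 0.0 then xyz [-1.42  5.26 -0.06] t 55.95 q6 -1.89
```

>>> {"name": "arm_command", "arguments": {
  "deltas": [
    {"xyz": [-0.1,0.4,0],"twist": 0},
    {"xyz": [-0.2,0.8,0],"twist": 0},
    {"xyz": [-0.2,0.9,0],"twist": 0},
    {"xyz": [-0.2,0.9,0],"twist": 0},
    {"xyz": [-0.3,0.9,0],"twist": 0},
    {"xyz": [-0.3,0.8,0],"twist": 0},
    {"xyz": [-0.12,0.55,0],"twist": 0},
    {"xyz": [0,0,0.8],"twist": 0},
    {"xyz": [0,0,1],"twist": 0},
    {"xyz": [0,0,1],"twist": 0}
  ]
}}

```text
t: 56.95
tool_pos: [0.4752, 0.135, 0.1275]
orientation: [-3.142, -0.001, -3.041]
contact_force: [0.2, -0.3, -0.8]
grip_width: 0.563
finger_force: 0.0
```

>>> {"name": "arm_command", "arguments": {
  "deltas": [
    {"xyz": [0,0,0.4],"twist": 0},
    {"xyz": [0,0,0],"twist": 0},
    {"xyz": [0,0,0],"twist": 0},
    {"xyz": [0,0,0],"twist": 0},
    {"xyz": [0,0,0],"twist": 0},
    {"xyz": [0,0,0],"twist": 0},
    {"xyz": [0,0,0],"twist": 0},
    {"xyz": [0,0,0],"twist": 0},
    {"xyz": [0,0,0],"twist": 0},
    {"xyz": [0,0,0],"twist": 0}
  ]
}}

```text
t: 57.95
tool_pos: [0.4757, 0.1345, 0.1188]
orientation: [-3.142, -0.0, -3.042]
contact_force: [0.0, -0.3, 0.3]
grip_width: 0.561
finger_force: 0.0
```

```bash
python3 - <<'E'
from h import *
go(.4755,.1348,.0485,np.pi+np.deg2rad(5.7))
E
```

```text
now [0.4757 0.1345 0.1188] ori [-3.1416 -0.     -3.0417] twist first 0.0 then xyz [0.01 0.01 2.81] t 57.95 q6 -1.6
```

>>> {"name": "arm_command", "arguments": {
  "deltas": [
    {"xyz": [0.01,0.01,0.4],"twist": 0},
    {"xyz": [0,0,0.6],"twist": 0},
    {"xyz": [0,0,0.6],"twist": 0},
    {"xyz": [0,0,0.5],"twist": 0},
    {"xyz": [0,0,0.4],"twist": 0},
    {"xyz": [0,0,0.2],"twist": 0},
    {"xyz": [0,0,0.11],"twist": 0},
    {"xyz": [0,0,0],"twist": 0},
    {"xyz": [0,0,0],"twist": 0},
    {"xyz": [0,0,0],"twist": 0}
  ]
}}

```text
t: 58.95
tool_pos: [0.476, 0.1348, 0.0492]
orientation: [-3.142, 0.001, -3.042]
contact_force: [0.3, -0.1, 0.2]
grip_width: 0.563
finger_force: 0.0
```

>>> {"name": "arm_command", "arguments": {
  "deltas": [
    {"xyz": [0,0,0],"twist": 0},
    {"xyz": [0,0,0],"twist": 0},
    {"xyz": [0,0,0],"twist": 0},
    {"xyz": [0,0,0],"twist": 0},
    {"xyz": [0,0,0],"twist": 0},
    {"xyz": [0,0,0],"twist": 0},
    {"xyz": [0,0,0],"twist": 0},
    {"xyz": [0,0,0],"twist": 0},
    {"xyz": [0,0,0],"twist": 0},
    {"xyz": [0,0,0],"twist": 0}
  ],
  "fingers": 15,
  "grip_force": 30
}}

```text
t: 59.95
tool_pos: [0.4759, 0.1348, 0.0491]
orientation: [-3.142, 0.001, -3.042]
contact_force: [-1.6, -0.1, 5.1]
grip_width: 0.29
finger_force: 29.7
```

>>> {"name": "arm_command", "arguments": {
  "deltas": [
    {"xyz": [0,0,-0.3],"twist": 0},
    {"xyz": [0,0,-0.7],"twist": 0},
    {"xyz": [0,0,-1],"twist": 0},
    {"xyz": [0,0,-1],"twist": 0},
    {"xyz": [0,0,-1],"twist": 0},
    {"xyz": [0,0,-1],"twist": 0},
    {"xyz": [0,0,-1],"twist": 0},
    {"xyz": [0,0,-0.6],"twist": 0},
    {"xyz": [0,0,0],"twist": 0},
    {"xyz": [0,0,0],"twist": 0}
  ]
}}

```text
t: 60.95
tool_pos: [0.4749, 0.1347, 0.2126]
orientation: [3.142, -0.001, -3.042]
contact_force: [-1.1, -0.1, -1.0]
grip_width: 0.289
finger_force: 29.5
```

```bash
python3 - <<'E'
from h import *
go(.4615,-.0824,.165,np.pi+np.deg2rad(5.7))
E
```

```text
now [0.4749 0.1347 0.2126] ori [ 3.1416e+00 -1.3000e-03 -3.0417e+00] twist first 0.0 then xyz [ 1.4  -8.59  1.9 ] t 60.95 q6 -1.6
```

>>> {"name": "arm_command", "arguments": {
  "deltas": [
    {"xyz": [0.1,-0.6,0],"twist": 0},
    {"xyz": [0.2,-0.9,0],"twist": 0},
    {"xyz": [0.2,-1,0],"twist": 0},
    {"xyz": [0.2,-1,0],"twist": 0},
    {"xyz": [0.2,-1,0],"twist": 0},
    {"xyz": [0.2,-1,0],"twist": 0},
    {"xyz": [0.2,-1,0],"twist": 0},
    {"xyz": [0.1,-1,0],"twist": 0},
    {"xyz": [0,-0.7,0],"twist": 0},
    {"xyz": [0,-0.39,0],"twist": 0}
  ]
}}

```text
t: 61.95
tool_pos: [0.461, -0.0833, 0.2114]
orientation: [3.14, -0.003, -3.043]
contact_force: [0.4, -0.1, -0.5]
grip_width: 0.288
finger_force: 29.5
```

>>> {"name": "arm_command", "arguments": {
  "deltas": [
    {"xyz": [0,0,0.7],"twist": 0},
    {"xyz": [0,0,0.8],"twist": 0},
    {"xyz": [0,0,0.4],"twist": 0},
    {"xyz": [0,0,0],"twist": 0},
    {"xyz": [0,0,0],"twist": 0},
    {"xyz": [0,0,0],"twist": 0},
    {"xyz": [0,0,0],"twist": 0},
    {"xyz": [0,0,0],"twist": 0},
    {"xyz": [0,0,0],"twist": 0},
    {"xyz": [0,0,0],"twist": 0}
  ]
}}

```text
t: 62.95
tool_pos: [0.4621, -0.0824, 0.1663]
orientation: [-3.141, 0.0, -3.042]
contact_force: [0.4, 0.4, -0.8]
grip_width: 0.292
finger_force: 29.5
```

```bash
python3 - <<'E'
from h import *
go(.4615,-.0824,.119,np.pi+np.deg2rad(5.7))
save('scene','sc11');tops('sc11',.43,.49)
E
```

```text
now [ 0.4621 -0.0824  0.1663] ori [-3.1414e+00  3.0000e-04 -3.0417e+00] twist first 0.0 then xyz [0.02 0.   1.89] t 62.95 q6 -2.06
sc11 116 [ 0.4672 -0.1659  0.1018] [0.031 0.036 0.023] fit (array([ 0.47013091, -0.16555848]), np.float64(0.015032362754102285))
sc11 113 [ 0.4581 -0.0824  0.1019] [0.034 0.036 0.023] fit (array([ 0.46124319, -0.08188714]), np.float64(0.015179434057785955))
```

>>> {"name": "arm_command", "arguments": {
  "deltas": [
    {"xyz": [0.02,0,0.25],"twist": 0},
    {"xyz": [0,0,0.25],"twist": 0},
    {"xyz": [0,0,0.25],"twist": 0},
    {"xyz": [0,0,0.25],"twist": 0},
    {"xyz": [0,0,0.2],"twist": 0},
    {"xyz": [0,0,0.2],"twist": 0},
    {"xyz": [0,0,0.2],"twist": 0},
    {"xyz": [0,0,0.1],"twist": 0},
    {"xyz": [0,0,0],"twist": 0},
    {"xyz": [0,0,0],"twist": 0}
  ]
}}

```text
t: 64.0
tool_pos: [0.4616, -0.0825, 0.1237]
orientation: [-3.141, 0.0, -3.042]
contact_force: [0.7, -0.2, -0.2]
grip_width: 0.292
finger_force: 29.5
```

>>> {"name": "arm_command", "arguments": {
  "deltas": [
    {"xyz": [0,0,0.04],"twist": 0},
    {"xyz": [0,0,0.04],"twist": 0},
    {"xyz": [0,0,0.04],"twist": 0},
    {"xyz": [0,0,0.04],"twist": 0},
    {"xyz": [0,0,0.02],"twist": 0},
    {"xyz": [0,0,0],"twist": 0},
    {"xyz": [0,0,0],"twist": 0},
    {"xyz": [0,0,0],"twist": 0},
    {"xyz": [0,0,0],"twist": 0},
    {"xyz": [0,0,0],"twist": 0}
  ]
}}

```text
t: 65.0
tool_pos: [0.4616, -0.0825, 0.1191]
orientation: [-3.142, 0.0, -3.042]
contact_force: [-0.9, -0.7, -0.1]
grip_width: 0.286
finger_force: 29.6
```

>>> {"name": "arm_command", "arguments": {
  "deltas": [
    {"xyz": [0,0,0],"twist": 0},
    {"xyz": [0,0,0],"twist": 0},
    {"xyz": [0,0,0],"twist": 0},
    {"xyz": [0,0,0],"twist": 0},
    {"xyz": [0,0,-0.4],"twist": 0},
    {"xyz": [0,0,-0.8],"twist": 0},
    {"xyz": [0,0,-1],"twist": 0},
    {"xyz": [0,0,-1],"twist": 0},
    {"xyz": [0,0,0],"twist": 0},
    {"xyz": [0,0,0],"twist": 0}
  ],
  "fingers": 48
}}

```text
t: 66.0
tool_pos: [0.4619, -0.0826, 0.1999]
orientation: [-3.141, 0.002, -3.042]
contact_force: [-0.8, 0.3, -0.4]
grip_width: 0.56
finger_force: 0.0
```

```bash
python3 - <<'E'
from h import *
save('scene','sc12');stop('sc12');tops('sc12',.43,.49)
go(.525,.1414,.2,np.pi+np.deg2rad(5.7))
E
```

```text
stopper 125 [ 0.4623 -0.0822  0.1289] ztop 0.1387
stopper 119 [4.550e-01 4.000e-04 1.292e-01] ztop 0.139
sc12 112 [ 0.4663 -0.1659  0.1016] [0.034 0.035 0.023] fit (array([ 0.47014095, -0.165567  ]), np.float64(0.014928798207310247))
sc12 16 [ 0.4615 -0.0679  0.1034] [0.014 0.006 0.021] fit (array([ 0.46109382, -0.06790636]), np.float64(0.0046774367396054065))
now [ 0.4612 -0.0823  0.1987] ori [ 3.1414e+00 -5.0000e-04 -3.0417e+00] twist first 0.0 then xyz [-3.43  8.65 -0.05] t 66.05 q6 -2.06
```

>>> {"name": "arm_command", "arguments": {
  "deltas": [
    {"xyz": [0,0.6,0],"twist": 0},
    {"xyz": [-0.2,0.9,0],"twist": 0},
    {"xyz": [-0.3,1,0],"twist": 0},
    {"xyz": [-0.4,1,0],"twist": 0},
    {"xyz": [-0.5,1,0],"twist": 0},
    {"xyz": [-0.5,1,0],"twist": 0},
    {"xyz": [-0.5,1,0],"twist": 0},
    {"xyz": [-0.5,1,0],"twist": 0},
    {"xyz": [-0.4,0.75,0],"twist": 0},
    {"xyz": [-0.13,0.4,0],"twist": 0}
  ]
}}

```text
t: 67.05
tool_pos: [0.5245, 0.1435, 0.1976]
orientation: [3.141, -0.003, -3.04]
contact_force: [0.2, 0.5, -0.2]
grip_width: 0.563
finger_force: 0.0
```

>>> {"name": "arm_command", "arguments": {
  "deltas": [
    {"xyz": [0,0,0.7],"twist": 0},
    {"xyz": [0,0,1],"twist": 0},
    {"xyz": [0,0,1],"twist": 0},
    {"xyz": [0,0,0.5],"twist": 0},
    {"xyz": [0,0,0],"twist": 0},
    {"xyz": [0,0,0],"twist": 0},
    {"xyz": [0,0,0],"twist": 0},
    {"xyz": [0,0,0],"twist": 0},
    {"xyz": [0,0,0],"twist": 0},
    {"xyz": [0,0,0],"twist": 0}
  ]
}}

```text
t: 68.05
tool_pos: [0.5256, 0.1413, 0.1197]
orientation: [-3.142, 0.001, -3.042]
contact_force: [0.4, -0.4, 0.2]
grip_width: 0.564
finger_force: 0.0
```

```bash
python3 - <<'E'
from h import *
go(.525,.1414,.0485,np.pi+np.deg2rad(5.7))
E
```

```text
now [0.5256 0.1413 0.1197] ori [-3.1416e+00  1.1000e-03 -3.0418e+00] twist first 0.0 then xyz [0.02 0.01 2.85] t 68.05 q6 -1.59
```

>>> {"name": "arm_command", "arguments": {
  "deltas": [
    {"xyz": [0.02,0,0.4],"twist": 0},
    {"xyz": [0,0,0.6],"twist": 0},
    {"xyz": [0,0,0.6],"twist": 0},
    {"xyz": [0,0,0.5],"twist": 0},
    {"xyz": [0,0,0.4],"twist": 0},
    {"xyz": [0,0,0.2],"twist": 0},
    {"xyz": [0,0,0.12],"twist": 0},
    {"xyz": [0,0,0],"twist": 0},
    {"xyz": [0,0,0],"twist": 0},
    {"xyz": [0,0,0],"twist": 0}
  ]
}}

```text
t: 69.05
tool_pos: [0.5253, 0.1413, 0.0493]
orientation: [-3.142, 0.001, -3.042]
contact_force: [-0.2, -0.5, 0.3]
grip_width: 0.562
finger_force: 0.0
```

>>> {"name": "arm_command", "arguments": {
  "deltas": [
    {"xyz": [0,0,0],"twist": 0},
    {"xyz": [0,0,0],"twist": 0},
    {"xyz": [0,0,0],"twist": 0},
    {"xyz": [0,0,0],"twist": 0},
    {"xyz": [0,0,0],"twist": 0},
    {"xyz": [0,0,0],"twist": 0},
    {"xyz": [0,0,0],"twist": 0},
    {"xyz": [0,0,0],"twist": 0},
    {"xyz": [0,0,0],"twist": 0},
    {"xyz": [0,0,0],"twist": 0}
  ],
  "fingers": 15,
  "grip_force": 30
}}

```text
t: 70.05
tool_pos: [0.5252, 0.1412, 0.0491]
orientation: [-3.142, 0.001, -3.042]
contact_force: [-0.7, -0.6, 5.0]
grip_width: 0.29
finger_force: 29.7
```

>>> {"name": "arm_command", "arguments": {
  "deltas": [
    {"xyz": [0,0,-0.3],"twist": 0},
    {"xyz": [0,0,-0.7],"twist": 0},
    {"xyz": [0,0,-1],"twist": 0},
    {"xyz": [0,0,-1],"twist": 0},
    {"xyz": [0,0,-1],"twist": 0},
    {"xyz": [0,0,-1],"twist": 0},
    {"xyz": [0,0,-1],"twist": 0},
    {"xyz": [0,0,-0.6],"twist": 0},
    {"xyz": [0,0,0],"twist": 0},
    {"xyz": [0,0,0],"twist": 0}
  ]
}}

```text
t: 71.05
tool_pos: [0.5242, 0.1412, 0.2125]
orientation: [3.142, -0.001, -3.042]
contact_force: [-1.1, 0.1, 0.3]
grip_width: 0.29
finger_force: 29.5
```

```bash
python3 - <<'E'
from h import *
go(.4702,-.166,.165,np.pi+np.deg2rad(5.7))
E
```

```text
now [0.5242 0.1412 0.2125] ori [ 3.1416e+00 -1.4000e-03 -3.0417e+00] twist first 0.0 then xyz [  3.37 -12.01   1.9 ] t 71.05 q6 -1.59
```

>>> {"name": "arm_command", "arguments": {
  "deltas": [
    {"xyz": [0.6,-0.5,0],"twist": 0},
    {"xyz": [0.8,-0.8,0],"twist": 0},
    {"xyz": [0.8,-1,0],"twist": 0},
    {"xyz": [0.7,-1,0],"twist": 0},
    {"xyz": [0.47,-1,0],"twist": 0},
    {"xyz": [0,-1,0],"twist": 0},
    {"xyz": [0,-1,0],"twist": 0},
    {"xyz": [0,-1,0],"twist": 0},
    {"xyz": [0,-1,0],"twist": 0},
    {"xyz": [0,-1,0],"twist": 0}
  ]
}}

```text
t: 72.05
tool_pos: [0.463, -0.0991, 0.2112]
orientation: [3.139, -0.004, -3.042]
contact_force: [0.3, 0.5, -0.4]
grip_width: 0.289
finger_force: 29.5
```

>>> {"name": "arm_command", "arguments": {
  "deltas": [
    {"xyz": [0,-1,0],"twist": 0},
    {"xyz": [0,-0.9,0],"twist": 0},
    {"xyz": [0,-0.5,0],"twist": 0},
    {"xyz": [0,-0.3,0],"twist": 0},
    {"xyz": [0,0,0.7],"twist": 0},
    {"xyz": [0,0,0.8],"twist": 0},
    {"xyz": [0,0,0.4],"twist": 0},
    {"xyz": [0,0,0],"twist": 0},
    {"xyz": [0,0,0],"twist": 0},
    {"xyz": [0,0,0],"twist": 0}
  ]
}}

```text
t: 73.05
tool_pos: [0.4715, -0.1659, 0.1672]
orientation: [-3.14, 0.002, -3.041]
contact_force: [-0.5, 0.6, 0.1]
grip_width: 0.289
finger_force: 29.5
```

>>> {"name": "arm_command", "arguments": {
  "deltas": [
    {"xyz": [0,0,0],"twist": 0},
    {"xyz": [0,0,0],"twist": 0},
    {"xyz": [0,0,0],"twist": 0},
    {"xyz": [0,0,0],"twist": 0},
    {"xyz": [0,0,0],"twist": 0},
    {"xyz": [0,0,0],"twist": 0},
    {"xyz": [0,0,0],"twist": 0},
    {"xyz": [0,0,0],"twist": 0},
    {"xyz": [0,0,0],"twist": 0},
    {"xyz": [0,0,0],"twist": 0}
  ]
}}

```text
t: 74.05
tool_pos: [0.4709, -0.1657, 0.1661]
orientation: [3.142, -0.0, -3.042]
contact_force: [0.0, -0.3, -0.9]
grip_width: 0.288
finger_force: 29.5
```

```bash
python3 - <<'E'
from h import *
go(.4702,-.166,.119,np.pi+np.deg2rad(5.7))
save('scene','sc13');tops('sc13',.43,.49)
E
```

```text
now [ 0.4709 -0.1657  0.1661] ori [ 3.1416e+00 -1.0000e-04 -3.0416e+00] twist first 0.0 then xyz [ 0.03 -0.01  1.88] t 74.05 q6 -2.21
sc13 111 [ 0.4668 -0.1661  0.1015] [0.031 0.036 0.023] fit (array([ 0.47016965, -0.16553541]), np.float64(0.014773984669493695))
sc13 17 [ 0.4624 -0.0681  0.1021] [0.021 0.009 0.024] fit (array([ 0.46228954, -0.07175738]), np.float64(0.008418308992669252))
```

>>> {"name": "arm_command", "arguments": {
  "deltas": [
    {"xyz": [0.02,0,0.25],"twist": 0},
    {"xyz": [0,0,0.25],"twist": 0},
    {"xyz": [0,0,0.25],"twist": 0},
    {"xyz": [0,0,0.25],"twist": 0},
    {"xyz": [0,0,0.2],"twist": 0},
    {"xyz": [0,0,0.2],"twist": 0},
    {"xyz": [0,0,0.2],"twist": 0},
    {"xyz": [0,0,0.1],"twist": 0},
    {"xyz": [0,0,0],"twist": 0},
    {"xyz": [0,0,0],"twist": 0}
  ]
}}

```text
t: 75.1
tool_pos: [0.4705, -0.1658, 0.1237]
orientation: [-3.141, 0.0, -3.042]
contact_force: [0.0, 0.1, 0.1]
grip_width: 0.289
finger_force: 29.5
```

>>> {"name": "arm_command", "arguments": {
  "deltas": [
    {"xyz": [0,0,0.04],"twist": 0},
    {"xyz": [0,0,0.04],"twist": 0},
    {"xyz": [0,0,0.04],"twist": 0},
    {"xyz": [0,0,0.03],"twist": 0},
    {"xyz": [0,0,0.02],"twist": 0},
    {"xyz": [0,0,0],"twist": 0},
    {"xyz": [0,0,0],"twist": 0},
    {"xyz": [0,0,0],"twist": 0},
    {"xyz": [0,0,0],"twist": 0},
    {"xyz": [0,0,0],"twist": 0}
  ]
}}

```text
t: 76.1
tool_pos: [0.4704, -0.1658, 0.1194]
orientation: [-3.142, 0.0, -3.042]
contact_force: [0.2, -0.1, -0.2]
grip_width: 0.293
finger_force: 29.5
```

>>> {"name": "arm_command", "arguments": {
  "deltas": [
    {"xyz": [0,0,0],"twist": 0},
    {"xyz": [0,0,0],"twist": 0},
    {"xyz": [0,0,0],"twist": 0},
    {"xyz": [0,0,0],"twist": 0},
    {"xyz": [0,0,-0.4],"twist": 0},
    {"xyz": [0,0,-0.8],"twist": 0},
    {"xyz": [0,0,-1],"twist": 0},
    {"xyz": [0,0,-1],"twist": 0},
    {"xyz": [0,0,-1],"twist": 0},
    {"xyz": [0,0,0],"twist": 0}
  ],
  "fingers": 55
}}

```text
t: 77.1
tool_pos: [0.4726, -0.167, 0.2296]
orientation: [-3.136, 0.008, -3.042]
contact_force: [-0.2, 0.4, -0.7]
grip_width: 0.648
finger_force: 0.0
```

```bash
python3 - <<'E'
from h import *
save('scene','sc14');stop('sc14');save('top','top14')
z=load('sc14');cv2.imwrite('pics/c14.png',cv2.resize(z['p'][170:310,160:360,::-1],None,fx=3.5,fy=3.5,interpolation=cv2.INTER_CUBIC))
go(.548,-.0755,.23,np.pi+np.deg2rad(5.7))
E
```

```text
stopper 122 [ 0.4728 -0.1645  0.1288] ztop 0.1383
stopper 129 [ 0.4625 -0.0829  0.1287] ztop 0.1387
stopper 122 [0.456  0.0015 0.1285] ztop 0.139
now [ 0.4706 -0.1659  0.2252] ori [-3.1405e+00  1.5000e-03 -3.0416e+00] twist first 0.0 then xyz [-3.44  3.29 -0.19] t 77.2 q6 -2.21
```

View pics/c14.png

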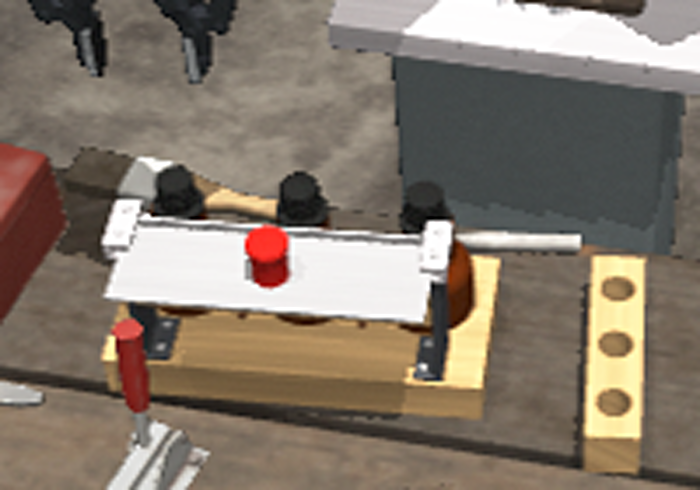

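All three stoppers sit level on the bottles (crop (178,185), (302,198) and (425,205)), the rack is empty, and the lock is still back. Next is the knob.

>>> {"name": "arm_command", "arguments": {
  "deltas": [
    {"xyz": [-0.4,0.3,-0.2],"twist": 0},
    {"xyz": [-0.6,0.6,0],"twist": 0},
    {"xyz": [-0.6,0.6,0],"twist": 0},
    {"xyz": [-0.6,0.6,0],"twist": 0},
    {"xyz": [-0.6,0.6,0],"twist": 0},
    {"xyz": [-0.4,0.4,0],"twist": 0},
    {"xyz": [-0.24,0.19,0],"twist": 0},
    {"xyz": [0,0,0],"twist": 0},
    {"xyz": [0,0,0],"twist": 0},
    {"xyz": [0,0,0],"twist": 0}
  ]
}}

```text
t: 78.2
tool_pos: [0.5474, -0.0759, 0.2292]
orientation: [-3.141, -0.0, -3.043]
contact_force: [-0.2, 0.6, 0.0]
grip_width: 0.643
finger_force: 0.0
```

```bash
python3 - <<'E'
from h import *
go(.548,-.0755,.152,np.pi+np.deg2rad(5.7))
E
```

```text
now [ 0.5474 -0.0759  0.2292] ori [-3.1415e+00 -4.0000e-04 -3.0425e+00] twist first -0.0 then xyz [-0.03  0.01  3.09] t 78.2 q6 -1.99
```

>>> {"name": "arm_command", "arguments": {
  "deltas": [
    {"xyz": [0,0.02,0.5],"twist": 0},
    {"xyz": [0,0,0.6],"twist": 0},
    {"xyz": [0,0,0.6],"twist": 0},
    {"xyz": [0,0,0.6],"twist": 0},
    {"xyz": [0,0,0.5],"twist": 0},
    {"xyz": [0,0,0.27],"twist": 0},
    {"xyz": [0,0,0],"twist": 0},
    {"xyz": [0,0,0],"twist": 0},
    {"xyz": [0,0,0],"twist": 0},
    {"xyz": [0,0,0],"twist": 0}
  ]
}}

```text
t: 79.2
tool_pos: [0.5483, -0.075, 0.1535]
orientation: [-3.141, 0.002, -3.042]
contact_force: [-0.7, 0.6, 0.2]
grip_width: 0.643
finger_force: 0.0
```

>>> {"name": "arm_command", "arguments": {
  "deltas": [
    {"xyz": [0,0,0],"twist": 0},
    {"xyz": [0,0,0],"twist": 0},
    {"xyz": [0,0,0],"twist": 0},
    {"xyz": [0,0,0],"twist": 0},
    {"xyz": [0,0,0],"twist": 0},
    {"xyz": [0,0,0],"twist": 0},
    {"xyz": [0,0,0],"twist": 0},
    {"xyz": [0,0,0],"twist": 0},
    {"xyz": [0,0,0],"twist": 0},
    {"xyz": [0,0,0],"twist": 0}
  ],
  "fingers": 10,
  "grip_force": 25
}}

```text
t: 80.2
tool_pos: [0.548, -0.0759, 0.1532]
orientation: [-3.139, 0.001, -3.041]
contact_force: [-0.8, -5.7, 2.3]
grip_width: 0.284
finger_force: 26.6
```

>>> {"name": "arm_command", "arguments": {
  "deltas": [
    {"xyz": [0.15,0,0],"twist": 0},
    {"xyz": [0.3,0,0],"twist": 0},
    {"xyz": [0.3,0,0],"twist": 0},
    {"xyz": [0.3,0,0],"twist": 0},
    {"xyz": [0.3,0,0],"twist": 0},
    {"xyz": [0.3,0,0],"twist": 0},
    {"xyz": [0.3,0,0],"twist": 0},
    {"xyz": [0.25,0,0],"twist": 0},
    {"xyz": [0.15,0,0],"twist": 0},
    {"xyz": [0,0,0],"twist": 0}
  ]
}}

```text
t: 81.2
tool_pos: [0.4901, -0.0814, 0.1532]
orientation: [-3.139, 0.003, -3.042]
contact_force: [1.4, -4.4, 0.5]
grip_width: 0.279
finger_force: 26.5
```

>>> {"name": "arm_command", "arguments": {
  "deltas": [
    {"xyz": [0.1,0,0],"twist": 0},
    {"xyz": [0.1,0,0],"twist": 0},
    {"xyz": [0.1,0,0],"twist": 0},
    {"xyz": [0,0,0],"twist": 0},
    {"xyz": [0,0,0],"twist": 0},
    {"xyz": [0,0,0],"twist": 0},
    {"xyz": [0,0,0],"twist": 0},
    {"xyz": [0,0,0],"twist": 0},
    {"xyz": [0,0,0],"twist": 0},
    {"xyz": [0,0,0],"twist": 0}
  ]
}}

```text
t: 82.2
tool_pos: [0.4882, -0.0816, 0.1533]
orientation: [-3.139, 0.02, -3.044]
contact_force: [20.7, -1.5, -10.3]
grip_width: 0.276
finger_force: 25.6
```

>>> {"name": "arm_command", "arguments": {
  "deltas": [
    {"xyz": [-0.1,0,0],"twist": 0},
    {"xyz": [-0.08,0,0],"twist": 0},
    {"xyz": [0,0,0],"twist": 0},
    {"xyz": [0,0,0],"twist": 0},
    {"xyz": [0,0,0],"twist": 0},
    {"xyz": [0,0,0],"twist": 0},
    {"xyz": [0,0,0],"twist": 0},
    {"xyz": [0,0,0],"twist": 0},
    {"xyz": [0,0,0],"twist": 0},
    {"xyz": [0,0,0],"twist": 0}
  ]
}}

```text
t: 83.2
tool_pos: [0.4883, -0.0816, 0.1532]
orientation: [-3.139, 0.006, -3.042]
contact_force: [4.3, -4.5, -1.7]
grip_width: 0.284
finger_force: 26.6
```

>>> {"name": "arm_command", "arguments": {
  "deltas": [
    {"xyz": [0,0,0],"twist": 0},
    {"xyz": [0,0,0],"twist": 0},
    {"xyz": [0,0,0],"twist": 0},
    {"xyz": [0,0,0],"twist": 0},
    {"xyz": [0,0,-0.5],"twist": 0},
    {"xyz": [0,0,-1],"twist": 0},
    {"xyz": [0,0,-1],"twist": 0},
    {"xyz": [0,0,-1],"twist": 0},
    {"xyz": [0,0,-1],"twist": 0},
    {"xyz": [0,0,-1],"twist": 0}
  ],
  "fingers": 55
}}

```text
t: 84.2
tool_pos: [0.4862, -0.0808, 0.2922]
orientation: [-3.141, 0.001, -3.042]
contact_force: [0.6, -1.5, 0.6]
grip_width: 0.647
finger_force: 0.0
```

>>> {"name": "arm_command", "arguments": {
  "deltas": [
    {"xyz": [-1,0,0],"twist": 0},
    {"xyz": [-1,0,0],"twist": 0},
    {"xyz": [-1,0,0],"twist": 0},
    {"xyz": [-1,0,0],"twist": 0},
    {"xyz": [-1,0,0],"twist": 0},
    {"xyz": [-1,0,0],"twist": 0},
    {"xyz": [0,0,0],"twist": 0},
    {"xyz": [0,0,0],"twist": 0},
    {"xyz": [0,0,0],"twist": 0},
    {"xyz": [0,0,0],"twist": 0}
  ]
}}

```text
t: 85.2
tool_pos: [0.6349, -0.0661, 0.2906]
orientation: [-3.141, 0.0, -3.042]
contact_force: [-0.0, -0.1, 0.1]
grip_width: 0.642
finger_force: 0.0
```

```bash
python3 - <<'E'
from h import *
c,p,d=wshot('w15');save('top','top15')
z=load('top15');P=z['P'];q=z['p'].astype(int);r,g,b=q[...,0],q[...,1],q[...,2]
for k in comps((r>150)&(g<60)&(b<60),15): print('red',P[k].min(0).round(3),P[k].max(0).round(3))
for u,v in((0,0),):print(get_obs()['tool_pos'],get_obs()['contact_force'])
E
```

```text
[ 0.63498278 -0.06611712  0.29056031] [ 0.89014123 -0.26873235 -0.17714897]
```

View pics/w15.png

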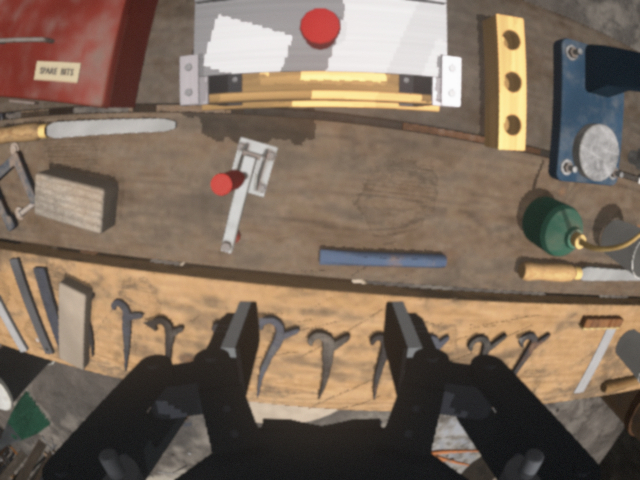

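The lock is forward, with its plate over the wells and the knob at (320,27). It stopped at the same knob position as at the start, and the gripper is clear. Handing in.

```bash
python3 -c "
from station import *
print(sign_off())"
```

```text
the job is handed in; nothing more can be done
None
```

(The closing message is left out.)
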